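# Build up the shaker spindle and clear it for starting

## Robot

A 7-joint arm with a two-finger parallel gripper is mounted at the origin on a cart in front of the work surface, level with it; the furniture and walls round the work are solid. World frame = base frame: x ahead of the robot, y to its left, z up, the work surface at z = 0. Lengths are in m, angles in rad, forces in N, time in s.
With the tool pointing down it reaches from about 0.35 to 0.9 m from the base axis. Payload 8.1 kg.
Tool frame: the origin (TCP) lies at the very end of the fingers, on their centre line; the grasp point (between the pads) lies 19 mm behind it; z points along the fingers, y is the direction in which the jaws open and shut (so a half turn about z gives the same grasp; the last joint's range is limited). The gripper opens to 92 mm and grips with 3 to 60 N. Pads are 19 mm wide; open, the fingers measure 130 mm over their backs; the gripper's body (75 mm by 190 mm) begins 47 mm behind the grasp point.
Start: joints at [1.023, 0.434, 0.025, 1.573, -0.012, 1.134, -0.075], TCP at [0.269, -0.564, 0.227] pointing down, gripper open.
Joint ranges: [-2.62, 2.62], [-0.44, 2.09], [-1.27, 1.32], [0.08, 2.57], [-1.32, 4.46], [0.12, 2], [-2.74, 2.74]. Speed limits (rad/s): [2.22, 2.22, 3.01, 3.01, 3.14, 3.14, 3.14].

## Interface

Orientations are given as a rotation vector (axis times angle).
In Python, from cell import observe, get_image, sign_off gives the robot as it stands.
- The arm moves only by the tool arm_command, never from a script. Its argument "deltas" is a list of rows, each an object with "xyz": the shift along the tool's x, y, z in cm, a list of three; "turn": the turn about the tool's z in degrees; "jaw": the closure in counts, from 0 (fully open) to 255 (shut). A call has 1 to 5 rows; each row is the pose to reach, as a shift and turn from the pose measured when the call began, along the tool's axes at that moment; what a row does not reach only later rows make up. A row lasts 1/12 s, in which the tool goes at most 41.7 mm and 7.16 degrees, less where a joint would pass 70% of its speed; a pose out of reach is approached as far as the arm can. A call with a gripper value outside its range is refused whole. The fingers move at their own pace and stop on an object; "force" is the grip in N (left out, the last holds). Time passes only in rows, so rows that repeat a pose let the fingers close. It gives the time, the measured TCP pose, the force and the opening at its end, in the units of the state.
- observe(): the state, without advancing time (a new reading comes with each control period).
- get_image(name): name is "side" or "top"; returns a dict with "frame" (384x512x3 uint8, red, green, blue), "depth" (384x512 float32, m along the optical axis (not along the pixel's ray), 0 where there is no reading), "camera_matrix" (3x3 intrinsics, pixels), "distortion" ([k1, k2, p1, p2, k3] as OpenCV has them; the pictures are not rectified), "cam_to_world" (4x4, takes a point from camera to world coordinates). Camera axes: x right, y up, looking along -z (the intrinsics and any distortion apply to the point x, -y, -z); pixel columns grow to the right and rows downward; lengths in m; the calibration is good to about 2 mm. A picture is of the moment at which its call begins.
- sign_off(): hands the job in, once; it reports no verdict.
The state is a dict: "clock": time; "joints": joint angles; "dq": joint speeds; "joint_efforts": joint torques, N m; "position": TCP position; "ee_rot": TCP orientation; "force": force on the tool from outside, world axes, zero at the start; "ft_torque": the same for the moment, N m; "width": opening from 0.0 (shut) to 1.0 (fully open).
Only numpy, scipy, OpenCV 4.12 (cv2) and the standard library are available. Lean on these libraries where they do the work, as an engineer would, in place of code of your own. Each camera call takes 0.05 s, during which the arm holds its last target.

## Task

Set up the shaker's clamping spindle: thread the spacer rings that lie on the bench (three or four of them) onto the upright spindle one after another, the widest first and each next one narrower, all lying flat on one another. Then hang the clamp key by its eye on the hook of its stand, and after that press the white, the yellow and the green button of the control box fully down, one at a time and in that order. Never press the red button, and leave the tins, tape, jar, bar and block where they are.

Things in the scene. Friction and masses are not known exactly. Their poses are not given: they have to be found in the camera images.
- spindle: fixed upright spindle: a round dark steel flange 64 mm across and 8 mm thick lying on the bench, with a polished pin 12 mm in diameter standing on it; the pin is straight up to 50 mm above the bench and tapers to 5 mm wide at its tip, 58 mm above the bench. Origin: centre of the flange's underside, on the bench, on the pin's axis; z up.
- ring_60: loose blue-painted steel spacer ring, 60 mm outside diameter, 10 mm thick, with a 16 mm bore (22 mm wall); its origin lies on the bore's axis at half thickness (5 mm above the bench when the ring lies flat), z along the bore. May be absent in a given start (at least three of the four rings are there).
- ring_50: loose brass spacer ring, 50 mm outside diameter, 10 mm thick, with a 16 mm bore (17 mm wall); its origin lies on the bore's axis at half thickness (5 mm above the bench when the ring lies flat), z along the bore. May be absent in a given start (at least three of the four rings are there).
- ring_40: loose copper-coloured spacer ring, 40 mm outside diameter, 10 mm thick, with a 16 mm bore (12 mm wall); its origin lies on the bore's axis at half thickness (5 mm above the bench when the ring lies flat), z along the bore. May be absent in a given start (at least three of the four rings are there).
- ring_30: loose pale aluminium spacer ring, 30 mm outside diameter, 10 mm thick, with a 16 mm bore (7 mm wall); its origin lies on the bore's axis at half thickness (5 mm above the bench when the ring lies flat), z along the bore. May be absent in a given start (at least three of the four rings are there).
- clamp_key: loose clamp key, a flat two-pin spanner, 145 mm long, about 90 g. Origin: middle of the underside of its blue grip; +x runs towards its eye, z up as it lies flat. Blue grip: x -30 to +30 mm, 18 mm wide (y), 12 mm thick (z 0 to 12). The steel either side is 8 mm thick (z 2 to 10); the 34 mm wide crossbar is at the other end, pins to x = -62 mm. Centre of mass near x = +13 mm.
- key_eye (a point): centre of the key's round eye, 62 mm from the key's origin along its +x, at half thickness (6 mm above the underside); the hole is 26 mm across and goes through along the key's z, the eye is 42 mm across outside.
- hook_stand: fixed stand: grey foot 60 x 80 x 10 mm, at its centre a 14 mm post 182 mm tall, and an upturned hook of 8 mm bar pointing along -x. The bar (axis) leaves the post at 174 mm, falls to 166 mm at x = -50 mm, the seat, and turns up to its tip. Origin: centre of the foot's underside; z up. A key whose eye is lowered over the tip, handle pointing away from the post, drops into hanging when let go.
- hook_tip (a point): top of the upturned tip of the hook, 205 mm above the bench and 73 mm from the post's axis; axes as the stand's.
- control_box: fixed low control box, 96 x 96 mm and 22 mm high, with four spring buttons on top in a square of 44 mm pitch (the places of the colours change from start to start). Origin: centre of its underside. Beyond it the front of a tall oven stands at x = 0.61 m (0.64 m for y over -0.24 m); its green handle sticks out to x = 0.58 m at y = -0.30 to -0.25 m, 150 to 300 mm up.
- btn_white (a joint): travel of the white button in m: 0 released, 0.006 fully down (about 5 N there); it counts as pressed from 0.0045 and springs back when let go
- btn_white_top (a point): centre of the top of the white round button, 22 mm in diameter, facing up (pressed straight down), about 44 mm above the bench when released
- btn_yellow (a joint): travel of the yellow button in m: 0 released, 0.006 fully down (about 5 N there); it counts as pressed from 0.0045 and springs back when let go
- btn_yellow_top (a point): centre of the top of the yellow round button, 22 mm in diameter, facing up (pressed straight down), about 44 mm above the bench when released
- btn_green (a joint): travel of the green button in m: 0 released, 0.006 fully down (about 5 N there); it counts as pressed from 0.0045 and springs back when let go
- btn_green_top (a point): centre of the top of the green round button, 22 mm in diameter, facing up (pressed straight down), about 44 mm above the bench when released
- btn_red (a joint): travel of the red button in m: 0 released, 0.006 fully down (about 5 N there); it counts as pressed from 0.0045 and springs back when let go
- btn_red_top (a point): centre of the top of the red round button, 22 mm in diameter, facing up (pressed straight down), about 44 mm above the bench when released
- tin_near: bystander, loose, to be left alone: white round sample tin, 59 mm wide, 38 mm high, between the control box and the oven; origin at the centre of its underside
- tin_right: bystander, loose, to be left alone: white round sample tin, 59 mm wide, 38 mm high, far right; origin at the centre of its underside
- tape: bystander, loose, to be left alone: roll of yellow tape, 98 mm wide, 48 mm high, in front of a fixed sheet-steel unit 0.44 m tall that fills y = 0.11 to 0.56 m from x = 0.51 m on; origin at the centre of its underside
- jar: bystander, loose, to be left alone: sample jar with a blue lid, 66 mm wide, 116 mm high; origin at the centre of its underside
- bar: bystander, loose, to be left alone: grey mortar bar, 40 x 160 x 40 mm; origin at the centre of its underside
- block: bystander, loose, to be left alone: wooden block, 40 x 110 x 28 mm; origin at the centre of its underside

How it is judged:
By the outcome, as a careful person would: the job done as asked, in the order asked, and still so for the second after the job is handed in, with the robot touching nothing.
Of ring_60, ring_50, ring_40, ring_30 only 3 to 4 are there at a start; the rules pass over those that are not, and their reading is None.
At some moment in a run one of ring_60, ring_50, ring_40, ring_30 may be knocked a few centimetres aside while the robot is not near it.
Once in a run the grip may slacken for a moment while it holds something.
It also fails if it takes over 208 s, if anything falls off the work surface, if the arm or the gripper's body presses on something with over 40 N, if the wrist force passes 120 N, or if a joint passes its speed limit or range.

## Working session

There is one attempt and no reset: what is moved stays moved. The work goes in short steps, Python scripts to look and compute and a tool call to move; the robot and the scene stay as the last step left them, time stands still between calls to the robot, and variables do not carry over. Pictures are saved under pics/ and viewed, and the job is handed in when it is done.

Besides the shell and the picture viewer there is one more tool, called after "Emit:" as name([rows], argument=value, ...), one row to a line, values as JSON. arm_command: Moves the arm, as the interface text tells. Its arguments: {"type":"object","properties":{"deltas":{"type":"array","items":{"type":"object","properties":{"xyz":{"type":"array","items":{"type":"number"}},"turn":{"type":"number"},"jaw":{"type":"number"}}}},"force":{"type":"number"}},"required":["deltas"]}

```bash
mkdir -p pics; ls; cat > h.py <<'E'
import numpy as np, cv2
from cell import observe, get_image
from scipy.spatial.transform import Rotation as R
def snap(name, fn=None):
    d=get_image(name)
    np.savez('last_%s.npz'%name, **{k:np.array(v) for k,v in d.items()})
    if fn: cv2.imwrite('pics/'+fn, cv2.cvtColor(d['frame'],cv2.COLOR_RGB2BGR))
    return d
def ray(d,u,v):
    K=np.array(d['camera_matrix']);D=np.array(d['distortion'],float)
    p=cv2.undistortPoints(np.array([[[u,v]]],float),K,D)[0,0]
    T=np.array(d['cam_to_world']); dr=T[:3,:3]@np.array([p[0],-p[1],-1.0])
    return T[:3,3],dr
def onz(d,u,v,z):
    o,r=ray(d,u,v); return o+r*(z-o[2])/r[2]
def proj(d,P):
    K=np.array(d['camera_matrix']);D=np.array(d['distortion'],float)
    T=np.array(d['cam_to_world']); c=T[:3,:3].T@(np.array(P)-T[:3,3])
    return cv2.projectPoints(np.array([[c[0],-c[1],-c[2]]]),np.zeros(3),np.zeros(3),K,D)[0][0,0]
def cloud(d):
    K=np.array(d['camera_matrix']);D=np.array(d['distortion'],float)
    h,w=d['depth'].shape; vv,uu=np.mgrid[:h,:w]
    p=cv2.undistortPoints(np.stack([uu,vv],-1).reshape(-1,1,2).astype(float),K,D).reshape(h,w,2)
    z=d['depth']; c=np.stack([p[...,0]*z,-p[...,1]*z,-z],-1)
    T=np.array(d['cam_to_world']); return c@T[:3,:3].T+T[:3,3]
def load(name):
    z=np.load('last_%s.npz'%name); return {k:z[k] for k in z.files}
E
python3 - <<'E'
from h import *
for n in('top','side'):
    d=snap(n,n+'0.png'); print(np.round(d['cam_to_world'],3),np.round(d['camera_matrix'],1),d['distortion'])
s=observe(); print(s)
E
```

```text
pics
[[ 0.048  0.975 -0.216  0.246]
 [-0.999  0.047 -0.014 -0.086]
 [-0.003  0.216  0.976  1.564]
 [ 0.     0.     0.     1.   ]] [[385.4   0.  257.3]
 [  0.  385.4 189.2]
 [  0.    0.    1. ]] [-0.00233774  0.          0.          0.          0.        ]
[[ 0.848  0.35  -0.398 -0.126]
 [-0.53   0.539 -0.655 -1.204]
 [-0.014  0.766  0.642  1.269]
 [ 0.     0.     0.     1.   ]] [[459.4   0.  256.2]
 [  0.  459.4 185.9]
 [  0.    0.    1. ]] [0.01980686 0.         0.         0.         0.        ]
{'clock': 0.1, 'joints': array([ 1.02340617,  0.43513077,  0.02501495,  1.573984  , -0.01161229,
        1.13401269, -0.07508242]), 'dq': array([-0.0004475 , -0.00277524,  0.00158045, -0.00119385,  0.00164098,
       -0.00022298,  0.00034062]), 'joint_efforts': array([ 1.91911291e-03, -6.69128180e+01,  9.87302475e-01, -3.15142071e+01,
       -6.06535189e-02,  3.74290114e-02,  6.33023933e-05]), 'position': array([ 0.26865853, -0.56381238,  0.22604649]), 'ee_rot': array([-3.06296668e+00, -6.92494030e-01,  6.81868769e-04]), 'force': array([0.00682394, 0.48963626, 0.23408226]), 'ft_torque': array([-0.01925012, -0.01399772,  0.05951249]), 'width': 0.9977585582899978}
```

View pics/top0.png

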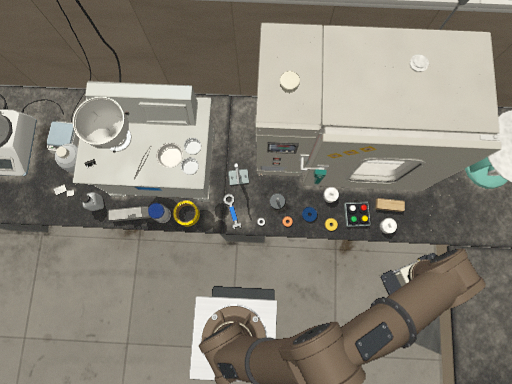

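View pics/side0.png

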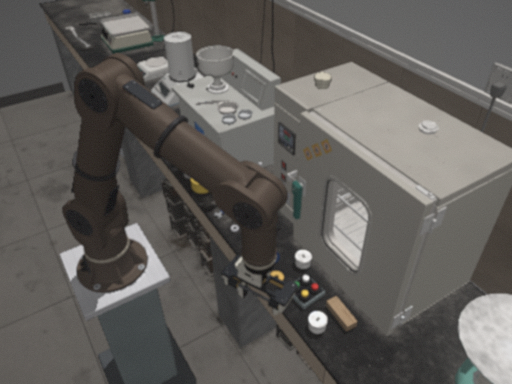

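```bash
python3 - <<'E'
from h import *
d=load('top'); f=cv2.cvtColor(d['frame'],cv2.COLOR_RGB2BGR)
c=f[155:245,160:420]; cv2.imwrite('pics/top0c.png',cv2.resize(c,(780,270),interpolation=cv2.INTER_CUBIC))
d=load('side'); f=cv2.cvtColor(d['frame'],cv2.COLOR_RGB2BGR)
c=f[165:345,160:370]; cv2.imwrite('pics/side0c.png',cv2.resize(c,(700,600),interpolation=cv2.INTER_CUBIC))
E
```

```text
(no output)
```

View pics/top0c.png

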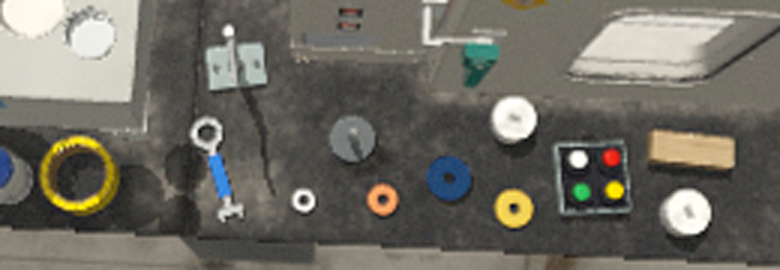

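View pics/side0c.png

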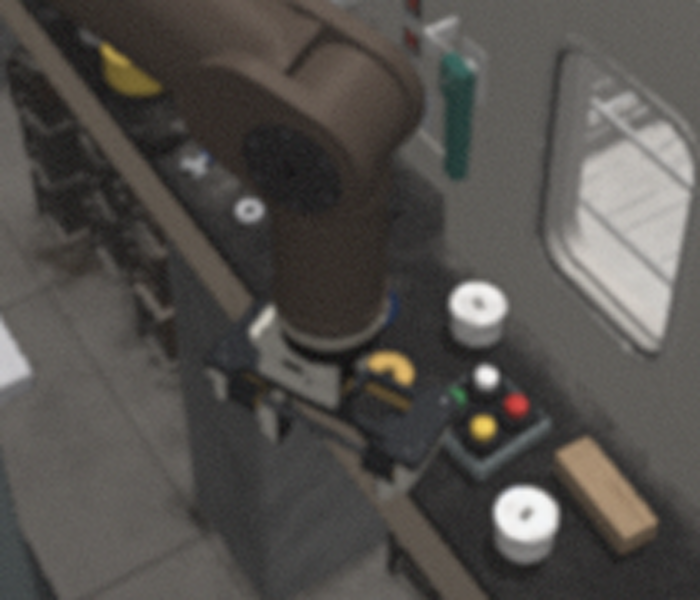

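```bash
cat >> h.py <<'E'
def sub(d,mask,z):
    m=cv2.moments(mask.astype(np.uint8),True)
    if m['m00']==0: return None
    u,v=m['m10']/m['m00'],m['m01']/m['m00']
    return (round(u,2),round(v,2),int(m['m00'])),onz(d,u,v,z).round(4)
def rings(d,P=None,x0=0.33,x1=0.6):
    hsv=cv2.cvtColor(d['frame'],cv2.COLOR_RGB2HSV).astype(int); H,S,V=hsv[...,0],hsv[...,1],hsv[...,2]
    if P is None: P=cloud(d)
    reg=(P[...,2]>-0.02)&(P[...,2]<0.05)&(P[...,0]>x0)&(P[...,0]<x1)&(P[...,1]>-0.5)&(P[...,1]<0.2)
    ms={'60':(abs(H-108)<10)&(S>120)&(V>50),'50':(H>17)&(H<30)&(S>90)&(V>140),'40':(H<14)&(S>70)&(V>120),'30':(S<40)&(V>150)}
    out={}
    for k,m in ms.items():
        m=(m&reg).astype(np.uint8)
        n,l,st,c=cv2.connectedComponentsWithStats(m,connectivity=8)
        out[k]=[]
        for i in range(1,n):
            if st[i,4]>=15:
                cn,_=cv2.findContours((l==i).astype(np.uint8),cv2.RETR_EXTERNAL,cv2.CHAIN_APPROX_NONE)
                f=cv2.drawContours(np.zeros_like(m),cn,0,1,-1)
                r=sub(d,f,0.01); px=P[l==i]; out[k].append((r[0],r[1],st[i,2:4].tolist(),round(float(np.median(px[:,2])),3)))
    return out
def delta(target,yaw=None,s=None):
    """tool-frame shift in cm; target xyz, yaw = world angle of the jaw axis (mod 180)"""
    s=s or observe(); M=R.from_rotvec(s['ee_rot']).as_matrix()
    dd=M.T@(np.array(target)-s['position'])*100
    a=np.degrees(np.arctan2(M[1,1],M[0,1]))
    t=None
    if yaw is not None:
        t=(yaw-a+90)%180-90   # world ccw
        t=-t                  # tool z down
    return dd.round(2),t,round(a,1),s['position'].round(4),M[:,2].round(4)
E
python3 - <<'E'
from h import *
d=load('top'); P=cloud(d)
for k,v in rings(d,P).items():
    for e in v: print(k,*e)
np.set_printoptions(suppress=True)
print(delta([.4,-.3,.2],0))
for z in (0.1,0.15,0.17,0.18,.2): pass
reg=(P[...,0]>.4)&(P[...,0]<.62)&(P[...,1]>0)&(P[...,1]<.12)&(P[...,2]>.02)
for v,u in np.argwhere(reg): print(u,v,P[v,u].round(3),d['frame'][v,u])
E
```

```text
60 (232.71, 212.83, 63) [0.486  0.0307 0.01  ] [8, 15] 0.01
60 (309.13, 214.02, 172) [ 0.4961 -0.2803  0.01  ] [15, 15] 0.009
50 (194.06, 213.48, 48) [0.4758 0.1879 0.01  ] [8, 21] 0.046
50 (363.68, 217.84, 19) [ 0.491  -0.5018  0.01  ] [4, 6] 0.041
50 (330.8, 223.93, 127) [ 0.4598 -0.3687  0.01  ] [13, 13] 0.008
40 (363.13, 206.96, 23) [ 0.5358 -0.5     0.01  ] [5, 6] 0.043
40 (286.98, 220.94, 90) [ 0.4634 -0.1912  0.01  ] [11, 11] 0.007
30 (331.0, 194.59, 157) [ 0.5811 -0.3686  0.01  ] [15, 13] 0.037
30 (228.65, 199.35, 89) [0.5411 0.0508 0.01  ] [10, 13] 0.008
30 (352.28, 207.59, 29) [ 0.531  -0.4557  0.01  ] [6, 6] 0.044
30 (260.67, 221.27, 48) [ 0.4569 -0.0847  0.01  ] [8, 8] 0.008
30 (236.11, 224.06, 35) [0.4408 0.0141 0.01  ] [8, 9] 0.009
(array([ 23.21, -18.16,   2.63]), np.float64(-64.52081075597101), np.float64(-64.5), array([ 0.2687, -0.5638,  0.226 ]), array([-0.0007,  0.0012, -1.    ]))
203 159 [0.617 0.119 0.315] [217 215 203]
204 159 [0.619 0.117 0.31 ] [219 216 204]
205 159 [0.618 0.113 0.314] [208 205 193]
203 160 [0.614 0.119 0.316] [217 216 202]
204 160 [0.614 0.11
[... 4521 characters left out ...]
7 0.116 0.315] [215 211 200]
203 185 [0.528 0.112 0.315] [201 199 188]
201 186 [0.524 0.119 0.315] [213 211 198]
202 186 [0.525 0.116 0.312] [215 213 200]
203 186 [0.524 0.112 0.315] [186 184 173]
201 187 [0.52  0.118 0.316] [219 215 204]
202 187 [0.521 0.116 0.311] [215 214 200]
203 187 [0.522 0.113 0.308] [183 182 170]
201 188 [0.518 0.119 0.308] [205 203 192]
202 188 [0.517 0.115 0.315] [208 207 194]
203 188 [0.519 0.113 0.308] [151 149 137]
201 189 [0.515 0.119 0.309] [102 103  95]
202 189 [0.515 0.116 0.307] [110 108 103]
203 189 [0.514 0.111 0.314] [110 110 103]
202 190 [0.515 0.118 0.292] [115 114 104]
203 190 [0.515 0.114 0.295] [112 108 103]
234 219 [0.46  0.023 0.02 ] [ 58 135 218]
```

```bash
python3 - <<'E'
from h import *
np.set_printoptions(suppress=True)
d=load('top'); P=cloud(d); f=d['frame'].astype(int)
reg=(P[...,0]>.62)&(P[...,0]<.67)&(P[...,1]>-.05)&(P[...,1]<.07)&(P[...,2]>.1)&(P[...,2]<.25)
for v,u in np.argwhere(reg): print(u,v,P[v,u].round(3),f[v,u])
print('pin')
reg=(P[...,0]>.45)&(P[...,0]<.6)&(P[...,1]>-.22)&(P[...,1]<-.08)&(P[...,2]>.022)
for v,u in np.argwhere(reg): print(u,v,P[v,u].round(3),f[v,u])
print('flange')
print(f[190:212,266:290].mean(-1).astype(int))
E
```

```text
235 164 [0.643 0.021 0.184] [237 236 232]
236 164 [0.644 0.017 0.182] [255 255 255]
237 164 [0.645 0.014 0.176] [198 197 191]
235 165 [0.642 0.021 0.174] [255 255 255]
236 165 [0.639 0.017 0.183] [255 255 251]
237 165 [0.64  0.013 0.18 ] [240 237 233]
235 166 [0.635 0.02  0.183] [243 243 238]
236 166 [0.636 0.017 0.18 ] [234 233 228]
237 166 [0.637 0.013 0.178] [206 204 198]
238 166 [0.639 0.01  0.171] [85 83 81]
235 167 [0.633 0.02  0.178] [135 134 130]
236 167 [0.634 0.017 0.176] [141 140 137]
237 167 [0.633 0.013 0.177] [125 124 120]
238 167 [0.639 0.01  0.16 ] [99 94 91]
235 168 [0.634 0.021 0.162] [103 101  98]
236 168 [0.631 0.017 0.173] [156 156 152]
237 168 [0.629 0.013 0.178] [171 171 166]
238 168 [0.636 0.011 0.153] [104 102  98]
235 169 [0.636 0.023 0.139] [118 119 113]
236 169 [0.628 0.017 0.169] [195 196 189]
237 169 [0.627 0.013 0.173] [171 170 164]
238 169 [0.635 0.011 0.143] [108 107 104]
236 170 [0.623 0.016 0.174] [191 191 184]
237 170 [0.624 0.013 0.169] [174 172 167]
238 170 [0.634 0.011 0.134] [116 116 111]
238 171 [0.634 0.012 0.119] [106 110 105]
238 172 [0.633
[... 2002 characters left out ...]
82  79  73  84 119 125 125 123 123 121 114  65  67  82 124 121 102
   27  51  49  50  59  63]
 [ 77  81  76  74  66  61 105 122 125 120 123 120  82  68  82 123 100  36
   40  49  41  48  53  57]
 [ 77  77  76  69  63  64  48  82 119 114 123 124 117  77  71  97  38  54
   59  55  43  45  48  55]
 [ 72  68  74  71  60  59  59  48  51  74 101 107  99  83  42  44  51  57
   65  50  49  39  49  47]
 [ 68  71  67  62  63  57  59  56  46  30  31  29  42  39  46  57  55  50
   53  59  49  48  55  55]
 [ 66  69  71  70  65  61  63  61  54  53  51  55  57  47  55  56  54  43
   43  52  58  64  61  62]
 [ 72  66  70  68  63  62  62  71  69  58  55  59  50  45  48  48  43  47
   49  54  58  62  63  61]]
```

```bash
python3 - <<'E'
from h import *
d=load('top'); f=cv2.cvtColor(d['frame'],cv2.COLOR_RGB2BGR)
a=cv2.resize(f[160:235,220:296],(760,750),interpolation=cv2.INTER_NEAREST)
cv2.imwrite('pics/z1.png',cv2.resize(a,(600,592)))
E
```

```text
(no output)
```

View pics/z1.png

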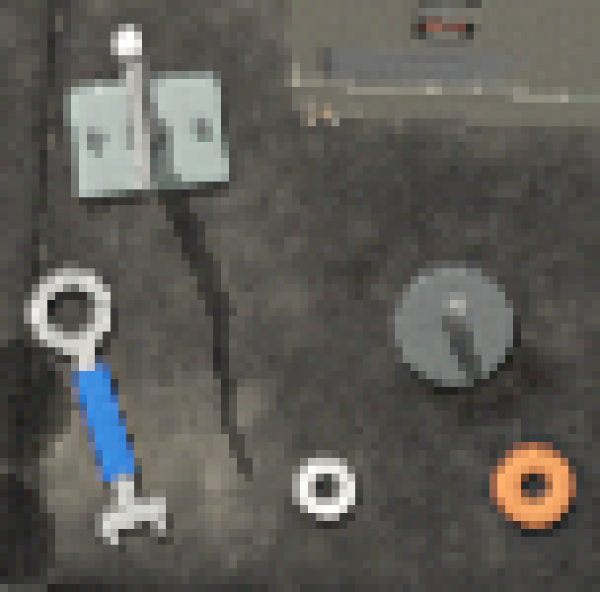

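```bash
python3 - <<'E'
from h import *
np.set_printoptions(suppress=True)
d=load('top'); f=d['frame'].astype(int); g=f.mean(-1)
# flange
m=np.zeros(g.shape,np.uint8); m[190:212,266:290]=(g[190:212,266:290]>97)
cn,_=cv2.findContours(m,cv2.RETR_EXTERNAL,cv2.CHAIN_APPROX_NONE); c=max(cn,key=cv2.contourArea)
h=cv2.convexHull(c); F=cv2.drawContours(np.zeros_like(m),[h],0,1,-1); print('flange',sub(d,F,.008), cv2.fitEllipse(c), onz(d,*cv2.fitEllipse(c)[0],.008))
print('pin tip px(277.6,198.3)',onz(d,277.55,198.2,.056), 'proj of est',proj(d,[.5405,-.1485,.058]),proj(d,[.5405,-.1485,.008]))
hsv=cv2.cvtColor(d['frame'],cv2.COLOR_RGB2HSV)
m=np.zeros(g.shape,np.uint8); m[190:230,222:245]=((hsv[...,0]>95)&(hsv[...,0]<120)&(hsv[...,1]>110))[190:230,222:245]
print('grip',sub(d,m,.012)); pts=np.argwhere(m)[:,::-1]
W=np.array([onz(d,u,v,.012)[:2] for u,v in pts]); w=W-W.mean(0); e,V=np.linalg.eigh(w.T@w); print('axis',V[:,1],np.degrees(np.arctan2(V[1,1],V[0,1])))
m=np.zeros(g.shape,np.uint8); m[190:207,222:238]=(g>120)[190:207,222:238]
n,l,st,cc=cv2.connectedComponentsWithStats(m); cn,hh=cv2.findContours(m,cv2.RETR_CCOMP,cv2.CHAIN_APPROX_NONE)
for c,q in zip(cn,hh[0]):
    print(cv2.contourArea(c),q[3], c.reshape(-1,2).mean(0), onz(d,*c.reshape(-1,2).mean(0),.01) )
print('tip',onz(d,237.6,182.9,.204),'post',onz(d,236,165,.182))
for n,(a,b,c_,e_) in dict(white=(200,214,346,358),red=(200,214,358,370),green=(212,226,346,358),yellow=(212,226,358,370)).items():
    s=hsv[a:b,c_:e_]; 
    if n=='white': k=(s[...,1]<50)&(s[...,2]>150)
    else: k=(s[...,1]>110)&(s[...,2]>70)
    v,u=np.argwhere(k).mean(0)+[a,c_]; print(n,u,v,k.sum(),onz(d,u,v,.044))
E
```

```text
flange ((276.84, 200.73, 183), array([ 0.5451, -0.1471,  0.008 ])) ((276.84356689453125, 200.49078369140625), (13.697659492492676, 14.20556354522705), 105.54597473144531) [ 0.54615937 -0.14706768  0.008     ]
pin tip px(277.6,198.3) [ 0.54631006 -0.14765449  0.056     ] proj of est [277.73238382 199.54456445] [277.14059788 201.86067391]
grip ((232.78, 213.0, 65), array([0.485 , 0.0302, 0.012 ]))
axis [-0.93909579 -0.34365549] -159.90025679169617
81.5 -1 [228.71428571 199.97142857] [0.53848193 0.05040235 0.01      ]
36.5 0 [228.68421053 198.78947368] [0.54340874 0.0508446  0.01      ]
tip [0.56638645 0.00520259 0.204     ] post [0.63971147 0.0167171  0.182     ]
white 351.5263157894737 207.0 38 [ 0.5270382  -0.44467101  0.044     ]
red 363.3611111111111 207.08333333333334 36 [ 0.52896306 -0.49187331  0.044     ]
green 353.5 218.5 32 [ 0.4810665 -0.4522982  0.044    ]
yellow 364.4054054054054 217.83783783783784 37 [ 0.48579383 -0.49554464  0.044     ]
```

Emit:
arm_command([
  {"xyz":[32.7,-15.8,5],"turn":25.5,"jaw":0},
  {"xyz":[32.7,-15.8,5],"turn":25.5,"jaw":0},
  {"xyz":[32.7,-15.8,5],"turn":25.5,"jaw":0},
  {"xyz":[32.7,-15.8,5],"turn":25.5,"jaw":0},
  {"xyz":[32.7,-15.8,5],"turn":25.5,"jaw":0},
], force=25)

```text
clock: 0.52
position: [0.3975, -0.4026, 0.1978]
ee_rot: [-3.14, 0.009, 0.002]
force: [0.9, -0.3, -0.7]
width: 1.001
```

Emit:
arm_command([
  {"xyz":[9.85,-12.26,11.8],"turn":0,"jaw":0},
  {"xyz":[9.85,-12.26,11.8],"turn":0,"jaw":0},
  {"xyz":[9.85,-12.26,11.8],"turn":0,"jaw":0},
  {"xyz":[9.85,-12.26,11.8],"turn":0,"jaw":0},
  {"xyz":[9.85,-12.26,11.8],"turn":0,"jaw":0},
])

```text
clock: 0.93
position: [0.4975, -0.2771, 0.0778]
ee_rot: [-3.138, 0.006, 0.003]
force: [0.2, 0.4, 0.3]
width: 0.998
```

```bash
python3 - <<'E'
from h import *
for n in('top','side'):
    d=snap(n); f=cv2.cvtColor(d['frame'],cv2.COLOR_RGB2BGR)
    c=f[155:245,160:420] if n=='top' else f[165:345,160:370]
    cv2.imwrite('pics/%s1.png'%n,cv2.resize(c,(780,270) if n=='top' else (700,600),interpolation=cv2.INTER_CUBIC))
for k,v in rings(load('top')).items():
    for e in v: print(k,*e)
print(delta([.4961,-.2803,.003],-90))
E
```

```text
60 (232.77, 212.89, 64) [0.4858 0.0305 0.01  ] [8, 15] 0.01
50 (193.95, 216.11, 38) [0.465  0.1874 0.01  ] [9, 18] 0.046
50 (363.68, 217.84, 19) [ 0.491  -0.5018  0.01  ] [4, 6] 0.041
40 (363.09, 207.09, 22) [ 0.5352 -0.4998  0.01  ] [5, 5] 0.045
40 (287.0, 220.89, 91) [ 0.4636 -0.1913  0.01  ] [11, 11] 0.006
30 (228.63, 199.29, 90) [0.5413 0.0509 0.01  ] [10, 13] 0.009
30 (352.28, 207.59, 29) [ 0.531  -0.4557  0.01  ] [6, 6] 0.042
30 (260.67, 221.27, 48) [ 0.4569 -0.0847  0.01  ] [8, 8] 0.006
30 (236.11, 224.06, 35) [0.4408 0.0141 0.01  ] [8, 9] 0.008
(array([-0.15,  0.69,  7.33]), np.float64(0.09963088137638465), np.float64(-89.9), array([ 0.4979, -0.2739,  0.0763]), array([-0.0049,  0.0065, -1.    ]))
```

View pics/top1.png

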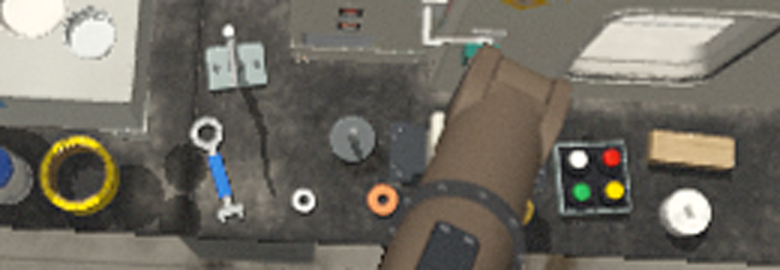

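View pics/side1.png

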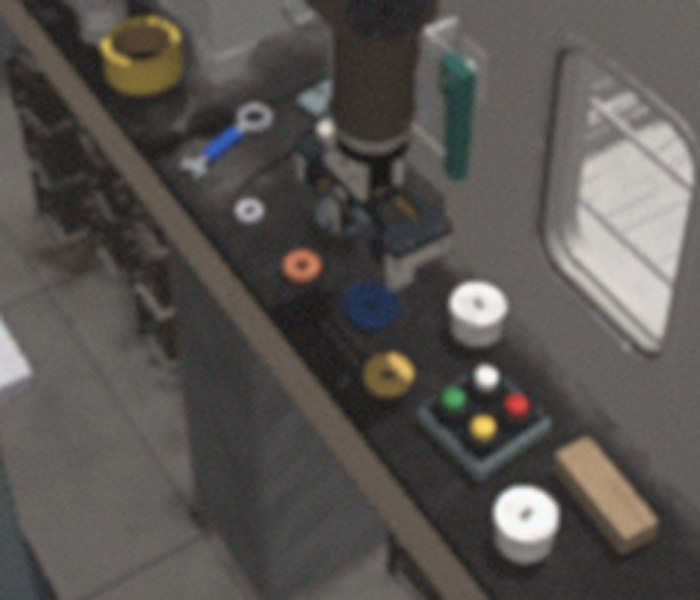

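Emit:
arm_command([
  {"xyz":[-0.15,0.65,3.5],"turn":0,"jaw":0},
  {"xyz":[-0.15,0.65,5],"turn":0,"jaw":0},
  {"xyz":[-0.15,0.65,6],"turn":0,"jaw":0},
  {"xyz":[-0.15,0.65,6],"turn":0,"jaw":0},
  {"xyz":[-0.15,0.65,6],"turn":0,"jaw":0},
])

```text
clock: 1.45
position: [0.4959, -0.2805, 0.0165]
ee_rot: [-3.135, -0.002, 0.008]
force: [0.1, 0.9, 0.1]
width: 1.0
```

```bash
python3 - <<'E'
from h import *
d=snap('side'); P=cloud(d)
for k,v in rings(d,P).items():
    for e in v: print(k,*e)
print(delta([.4961,-.2803,.003],-90))
E
```

```text
60 (226.16, 207.28, 57) [0.481  0.0313 0.01  ] [11, 10] 0.011
60 (268.34, 257.17, 83) [ 0.4796 -0.2828  0.01  ] [11, 13] 0.009
50 (304.35, 292.0, 26) [ 0.4973 -0.4752  0.01  ] [6, 5] 0.039
40 (250.05, 244.02, 81) [ 0.4576 -0.1927  0.01  ] [11, 9] 0.009
40 (314.61, 285.52, 31) [ 0.5424 -0.4724  0.01  ] [7, 6] 0.039
30 (234.19, 227.5, 32) [ 0.451  -0.0861  0.01  ] [7, 6] 0.007
30 (302.97, 255.94, 177) [ 0.5877 -0.3453  0.01  ] [17, 13] 0.037
30 (305.63, 277.37, 30) [ 0.5376 -0.4283  0.01  ] [6, 6] 0.04
(array([-0.03, -0.03,  1.42]), np.float64(0.06014603993101275), np.float64(-89.9), array([ 0.4965, -0.2807,  0.0172]), array([-0.0039,  0.0059, -1.    ]))
```

Emit:
arm_command([
  {"xyz":[0,0,1.3],"turn":0,"jaw":0},
  {"xyz":[0,0,1.35],"turn":0,"jaw":0},
  {"xyz":[0,0,1.35],"turn":0,"jaw":100},
  {"xyz":[0,0,1.35],"turn":0,"jaw":150},
  {"xyz":[0,0,1.35],"turn":0,"jaw":255},
], force=25)

```text
clock: 1.92
position: [0.4969, -0.2808, 0.0046]
ee_rot: [-3.136, -0.002, 0.004]
force: [0.3, -0.0, 0.3]
width: 0.826
```

Emit:
arm_command([
  {"xyz":[0,0,0],"turn":0,"jaw":255},
  {"xyz":[0,0,0],"turn":0,"jaw":255},
  {"xyz":[0,0,0],"turn":0,"jaw":255},
  {"xyz":[0,0,0],"turn":0,"jaw":255},
  {"xyz":[0,0,0],"turn":0,"jaw":255},
])

```text
clock: 2.33
position: [0.4973, -0.2808, 0.0051]
ee_rot: [-3.136, -0.002, 0.003]
force: [-0.6, 0.9, 6.5]
width: 0.641
```

Emit:
arm_command([
  {"xyz":[0,0,-3.5],"turn":0,"jaw":255},
  {"xyz":[0,0,-7],"turn":0,"jaw":255},
  {"xyz":[1,-3,-8.2],"turn":0,"jaw":255},
  {"xyz":[2.3,-6.5,-8.2],"turn":0,"jaw":255},
  {"xyz":[3.5,-9.8,-8.2],"turn":0,"jaw":255},
])

```text
clock: 2.75
position: [0.5332, -0.1828, 0.0888]
ee_rot: [-3.137, 0.002, -0.0]
force: [1.6, 0.7, -2.0]
width: 0.639
```

```bash
python3 - <<'E'
from h import *
print(delta([.5465,-.1475,.083],-90))
E
```

```text
(array([ 1.33, -3.53,  0.6 ]), np.float64(-0.06477394419280813), np.float64(-90.1), array([ 0.5332, -0.1828,  0.0888]), array([ 2.0e-04,  4.6e-03, -1.0e+00]))
```

Emit:
arm_command([
  {"xyz":[0.7,-1.8,0.4],"turn":0,"jaw":255},
  {"xyz":[1.2,-3.2,0.6],"turn":0,"jaw":255},
  {"xyz":[1.33,-3.53,0.6],"turn":0,"jaw":255},
  {"xyz":[1.33,-3.53,0.6],"turn":0,"jaw":255},
  {"xyz":[1.33,-3.53,0.6],"turn":0,"jaw":255},
])

```text
clock: 3.17
position: [0.546, -0.1488, 0.0828]
ee_rot: [-3.138, 0.003, 0.001]
force: [-0.3, -1.1, -1.4]
width: 0.635
```

```bash
python3 - <<'E'
from h import *
print(delta([.5465,-.1475,.083],-90),observe()['width'])
for n in('top','side'):
    d=snap(n); f=cv2.cvtColor(d['frame'],cv2.COLOR_RGB2BGR)
    u,v=proj(d,[.5465,-.1475,.085]).astype(int)
    cv2.imwrite('pics/%s2.png'%n,cv2.resize(f[v-38:v+37,u-50:u+50],(800,600),interpolation=cv2.INTER_CUBIC))
    print(n,u,v)
    if n=='side':
        for k in rings(d): print(k,rings(d)[k])
E
```

```text
(array([ 0.05, -0.13, -0.02]), np.float64(-0.10982163661381605), np.float64(-90.1), array([ 0.546 , -0.1488,  0.0828]), array([-4.0e-04,  3.8e-03, -1.0e+00])) 0.634565424857616
top 277 196
side 263 213
60 [((226.21, 207.29, 56), array([0.4812, 0.0311, 0.01  ]), [11, 10], 0.011)]
50 [((276.07, 276.45, 142), array([ 0.4543, -0.3703,  0.01  ]), [15, 12], 0.008), ((304.13, 291.83, 23), array([ 0.4971, -0.4743,  0.01  ]), [6, 5], 0.04)]
40 [((314.5, 285.43, 30), array([ 0.5423, -0.4719,  0.01  ]), [7, 6], 0.041)]
30 [((233.95, 227.05, 22), array([ 0.4515, -0.0835,  0.01  ]), [7, 6], 0.008), ((302.87, 255.95, 174), array([ 0.5873, -0.3451,  0.01  ]), [17, 13], 0.037), ((305.5, 277.5, 32), array([ 0.5369, -0.4285,  0.01  ]), [6, 6], 0.041)]
```

View pics/side2.png

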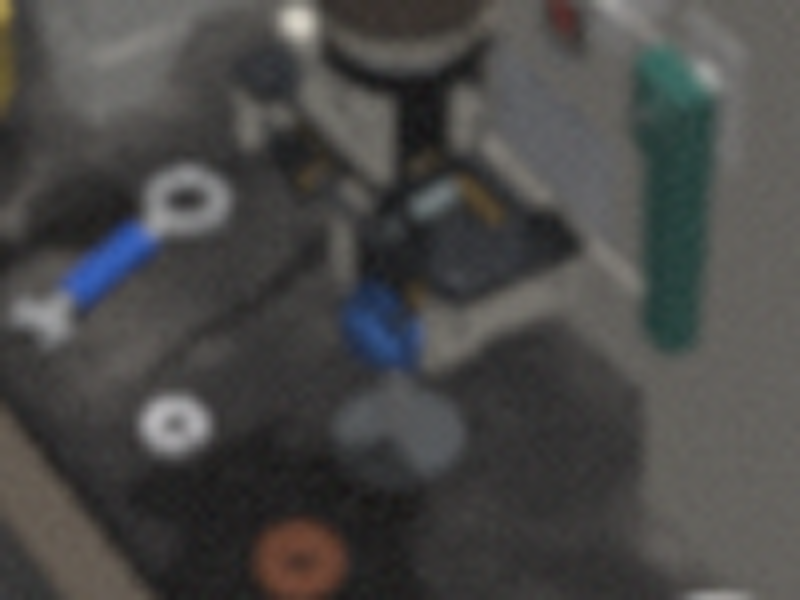

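View pics/top2.png

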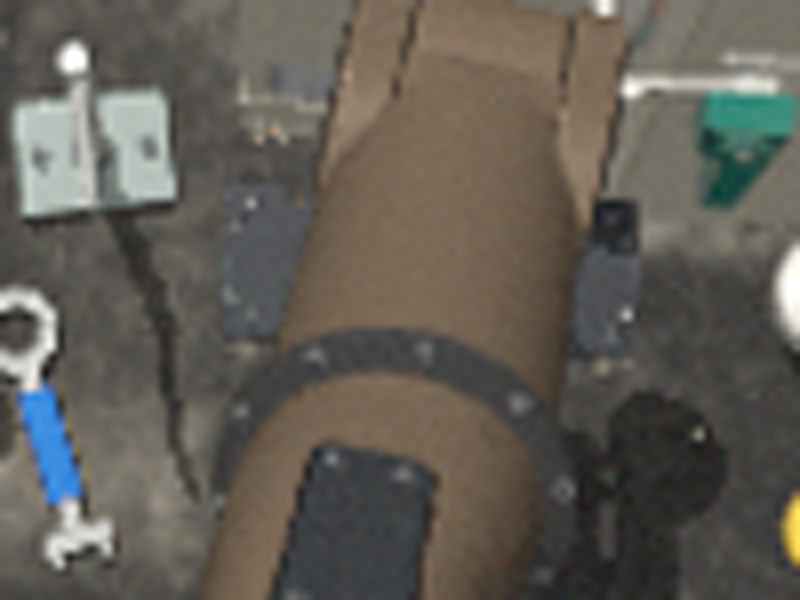

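```bash
python3 - <<'E'
from h import *
d=load('side'); P=cloud(d)
print('ring',onz(d,262.9,215.1,.088),'flange',onz(d,262.6,228.6,.008))
f=d['frame'].astype(int); hsv=cv2.cvtColor(d['frame'],cv2.COLOR_RGB2HSV).astype(int)
m=(abs(hsv[...,0]-110)<12)&(hsv[...,1]>100)&(P[...,2]>.05)&(P[...,2]<.12)&(P[...,1]<-.1)&(P[...,1]>-.2)&(P[...,0]>.45)&(P[...,0]<.62)
q=P[m]; print(len(q)); c=q.mean(0); U,S,V=np.linalg.svd(q-c); print(c,V[2],S, q.min(0),q.max(0))
# flange mask
g=f.mean(-1); mm=(P[...,0]>.5)&(P[...,0]<.59)&(P[...,1]>-.2)&(P[...,1]<-.1)&(P[...,2]>.004)&(P[...,2]<.014); q=P[mm]; print(len(q),q.mean(0),q.min(0),q.max(0))
E
```

```text
ring [ 0.53739414 -0.15713521  0.088     ] flange [ 0.54088163 -0.14878467  0.008     ]
70
[ 0.52809086 -0.1510159   0.08646282] [ 0.01651076 -0.02552569 -0.99953781] [0.12673932 0.06331922 0.03005725] [ 0.51427355 -0.17701421  0.07560231] [ 0.54515652 -0.11967344  0.09417756]
139 [ 0.53970051 -0.15142703  0.00757459] [ 0.5070768  -0.19908618  0.00407496] [ 0.58999992 -0.10204808  0.01396393]
```

```bash
cat >> h.py <<'E'
from scipy.optimize import least_squares
def circfit(XY,r):
    f=lambda p: np.hypot(XY[:,0]-p[0],XY[:,1]-p[1])-r
    s=least_squares(f,XY.mean(0)+[0.003,0.003],loss='soft_l1',f_scale=.001); return s.x,np.abs(s.fun).mean()
def edge(d,diff,c_guess,r,z,angs,sgn=1):
    """radial sub-pixel edges: for world angles, sample image 'diff' across radius, return strongest drop"""
    pts=[]
    rr=np.arange(r-.012,r+.012,.0005)
    for a in angs:
        Q=[proj(d,[c_guess[0]+q*np.cos(a),c_guess[1]+q*np.sin(a),z]) for q in rr]
        Q=np.array(Q,np.float32)
        val=cv2.remap(diff.astype(np.float32),Q[:,0].reshape(1,-1),Q[:,1].reshape(1,-1),cv2.INTER_LINEAR)[0]
        g=np.gradient(cv2.GaussianBlur(val.reshape(1,-1),(0,0),3)[0])*-sgn
        i=np.argmax(g); pts.append([c_guess[0]+rr[i]*np.cos(a),c_guess[1]+rr[i]*np.sin(a),g[i]])
    return np.array(pts)
E
python3 - <<'E'
from h import *
np.set_printoptions(suppress=True)
d=load('side'); f=d['frame'].astype(float)
blue=f[...,2]-f[...,0]; g=f.mean(-1)
# visible: world angles facing camera (camera at (-.13,-1.2)): ring left/bottom
T=d['cam_to_world']; print(np.degrees(np.arctan2(T[1,3]+.148,T[0,3]-.545)))
p=edge(d,blue,[.544,-.1485],.03,.0875,np.radians(np.arange(150,260,8))); print(p.round(4)); print(circfit(p[:,:2],.03))
p=edge(d,g,[.541,-.1488],.032,.008,np.radians(np.arange(0,360,15))); print(p.round(4)); print(circfit(p[:,:2],.032))
E
```

```text
-122.422669971507
[[ 0.5189 -0.134   2.8036]
 [ 0.5171 -0.1376  3.1727]
 [ 0.5149 -0.1412  3.3842]
 [ 0.5127 -0.1452  3.1724]
 [ 0.5105 -0.1497  2.5715]
 [ 0.5159 -0.1534  2.4085]
 [ 0.515  -0.1579  2.0366]
 [ 0.513  -0.1636  2.0832]
 [ 0.5137 -0.1689  2.1536]
 [ 0.5161 -0.1736  2.1875]
 [ 0.5196 -0.1776  2.3733]
 [ 0.5236 -0.1811  1.7209]
 [ 0.5314 -0.1768  1.0651]
 [ 0.5363 -0.1754  1.7535]]
(array([ 0.5412556 , -0.15474756]), np.float64(0.0022381882120047283))
[[ 0.572  -0.1488  1.7307]
 [ 0.5724 -0.1404  1.5058]
 [ 0.5678 -0.1333  1.8345]
 [ 0.564  -0.1258  0.912 ]
 [ 0.5578 -0.1198  0.4565]
 [ 0.5489 -0.1193  1.0644]
 [ 0.541  -0.1158  1.233 ]
 [ 0.5331 -0.1193  1.4529]
 [ 0.5242 -0.1198  1.5576]
 [ 0.5184 -0.1262  1.6592]
 [ 0.5137 -0.133   1.7387]
 [ 0.5106 -0.1406  1.3369]
 [ 0.5055 -0.1488  1.2817]
 [ 0.5019 -0.1593  0.8492]
 [ 0.5098 -0.1668  1.1929]
 [ 0.5141 -0.1757  1.2063]
 [ 0.5225 -0.1808  0.8569]
 [ 0.5334 -0.1773  1.1028]
 [ 0.541  -0.1768  1.2392]
 [ 0.5489 -0.1783  1.8498]
 [ 0.556  -0.1748  1.8568]
 [ 0.5629 -0.1707  2.0769]
 [ 0.5674 -0.164   2.473 ]
 [ 0.569  -0.1563  2.0182]]
(array([ 0.53942653, -0.14840614]), np.float64(0.0019742091377851555))
```

Emit:
arm_command([
  {"xyz":[0,-0.13,1],"turn":0,"jaw":255},
  {"xyz":[0,-0.13,1.8],"turn":0,"jaw":255},
  {"xyz":[0,-0.13,2.3],"turn":0,"jaw":255},
  {"xyz":[0,-0.13,2.8],"turn":0,"jaw":255},
  {"xyz":[0,-0.13,3.2],"turn":0,"jaw":255},
])

```text
clock: 3.68
position: [0.5455, -0.1476, 0.0501]
ee_rot: [-3.137, 0.005, 0.002]
force: [0.2, 1.2, -0.3]
width: 0.639
```

Emit:
arm_command([
  {"xyz":[0,0,0],"turn":0,"jaw":255},
  {"xyz":[0,0,0],"turn":0,"jaw":255},
])

```text
clock: 3.85
position: [0.5452, -0.1476, 0.0496]
ee_rot: [-3.137, 0.005, 0.003]
force: [0.4, 0.4, -2.6]
width: 0.642
```

Emit:
arm_command([
  {"xyz":[0.05,0,1.2],"turn":0,"jaw":255},
  {"xyz":[0.05,0,2.2],"turn":0,"jaw":255},
  {"xyz":[0.05,0,3.0],"turn":0,"jaw":255},
  {"xyz":[0.05,0,3.4],"turn":0,"jaw":255},
  {"xyz":[0.05,0,3.45],"turn":0,"jaw":255},
])

```text
clock: 4.27
position: [0.545, -0.1476, 0.0139]
ee_rot: [-3.137, 0.005, 0.006]
force: [0.4, 0.7, -0.2]
width: 0.64
```

Emit:
arm_command([
  {"xyz":[0,0,0],"turn":0,"jaw":255},
  {"xyz":[0,0,0],"turn":0,"jaw":255},
])

```text
clock: 4.43
position: [0.5452, -0.1476, 0.0139]
ee_rot: [-3.137, 0.005, 0.006]
force: [-0.9, 0.2, -2.4]
width: 0.635
```

Emit:
arm_command([
  {"xyz":[0,0,0],"turn":0,"jaw":120},
  {"xyz":[0,0,0],"turn":0,"jaw":0},
  {"xyz":[0,0,0],"turn":0,"jaw":0},
  {"xyz":[0,0,-3],"turn":0,"jaw":0},
  {"xyz":[0,0,-7],"turn":0,"jaw":0},
])

```text
clock: 4.85
position: [0.5431, -0.1477, 0.0822]
ee_rot: [-3.136, 0.006, 0.015]
force: [1.1, -0.8, -0.1]
width: 0.879
```

Emit:
arm_command([
  {"xyz":[-3,3,-5],"turn":7,"jaw":0},
  {"xyz":[-5,7,-5],"turn":14,"jaw":0},
  {"xyz":[-6,10,-5],"turn":21,"jaw":0},
  {"xyz":[-7,13.5,-5],"turn":28,"jaw":0},
  {"xyz":[-8,17,-5],"turn":35,"jaw":0},
])

```text
clock: 5.27
position: [0.4624, -0.3197, 0.1337]
ee_rot: [-2.99, 0.958, 0.012]
force: [0.3, 0.4, -0.4]
width: 0.998
```

```bash
python3 - <<'E'
from h import *
for n in('top','side'):
    d=snap(n); f=cv2.cvtColor(d['frame'],cv2.COLOR_RGB2BGR)
    c=f[155:245,160:420] if n=='top' else f[165:345,160:370]
    cv2.imwrite('pics/%s3.png'%n,cv2.resize(c,(780,270) if n=='top' else (700,600),interpolation=cv2.INTER_CUBIC))
    for k,v in rings(d).items(): print(n,k,*[(e[0],e[1],e[3]) for e in v])
print(delta([.4598,-.3687,.06],-135),observe()['width'])
E
```

```text
top 60 ((277.68, 200.44, 164), array([ 0.5462, -0.1504,  0.01  ]), 0.017) ((232.75, 212.95, 63), array([0.4855, 0.0305, 0.01  ]), 0.01)
top 50 ((193.69, 213.78, 45), array([0.4745, 0.1893, 0.01  ]), 0.046) ((363.68, 217.84, 19), array([ 0.491 , -0.5018,  0.01  ]), 0.042)
top 40 ((286.98, 220.94, 90), array([ 0.4634, -0.1912,  0.01  ]), 0.007)
top 30 ((326.1, 191.55, 20), array([ 0.593 , -0.3483,  0.01  ]), 0.036) ((228.67, 199.24, 91), array([0.5415, 0.0508, 0.01  ]), 0.008) ((260.67, 221.27, 48), array([ 0.4569, -0.0847,  0.01  ]), 0.008) ((236.17, 224.03, 36), array([0.441 , 0.0139, 0.01  ]), 0.008)
side 60 ((226.15, 207.35, 54), array([0.4808, 0.0309, 0.01  ]), 0.011) ((257.98, 227.5, 46), array([ 0.5281, -0.1358,  0.01  ]), 0.018)
side 50 ((276.07, 276.45, 142), array([ 0.4543, -0.3703,  0.01  ]), 0.008) ((304.36, 291.92, 25), array([ 0.4975, -0.475 ,  0.01  ]), 0.039)
side 40 ((250.06, 244.01, 82), array([ 0.4577, -0.1927,  0.01  ]), 0.008) ((314.56, 285.44, 32), array([ 0.5425, -0.472 ,  0.01  ]), 0.039)
side 30 ((234.13, 227.55, 31), array([ 0.4507, -0.0862,  0.01  ]), 0.01) ((302.9, 255.93, 175), array([ 0.5875, -0.3451,  0.01  ]), 0.037) ((305.5, 277.5, 32), array([ 0.5369, -0.4285,  0.01  ]), 0.04)
(array([2.58, 3.41, 7.32]), np.float64(8.94600863780579), np.float64(-126.1), array([ 0.4597, -0.3259,  0.1332]), array([-0.0088, -0.    , -1.    ])) 0.9965955407080992
```

View pics/side3.png

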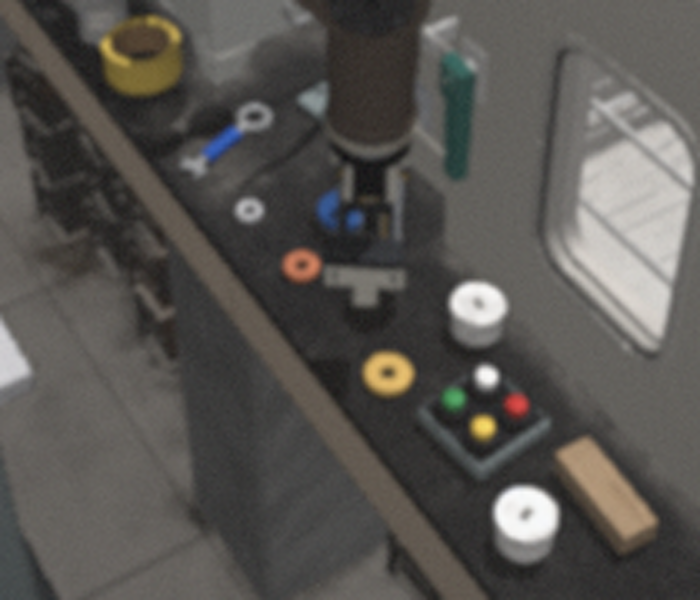

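View pics/top3.png

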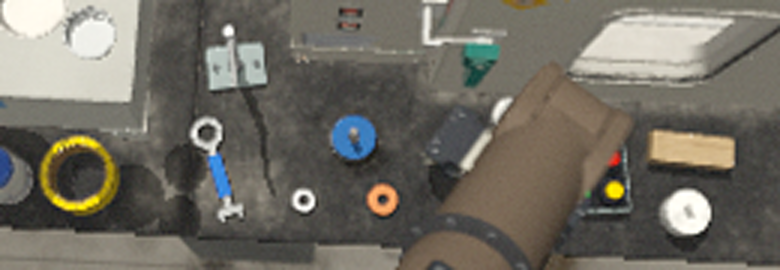

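Emit:
arm_command([
  {"xyz":[2.5,3.4,5],"turn":5,"jaw":60},
  {"xyz":[2.58,3.41,7.3],"turn":9,"jaw":60},
  {"xyz":[2.58,3.41,7.3],"turn":9,"jaw":60},
  {"xyz":[2.58,3.41,7.3],"turn":9,"jaw":60},
  {"xyz":[2.58,3.41,7.3],"turn":9,"jaw":60},
])

```text
clock: 5.78
position: [0.4601, -0.3681, 0.0606]
ee_rot: [2.9, -1.2, -0.014]
force: [0.6, 0.5, 0.5]
width: 0.771
```

```bash
python3 - <<'E'
from h import *
s=observe();print(delta([.4598,-.3687,.004],-135),s['width'],s['dq'].round(3))
d=snap('side')
for k,v in rings(d).items(): print(k,*[(e[0],e[1],e[3]) for e in v])
E
```

```text
(array([0.06, 0.03, 5.66]), np.float64(0.04199618085308998), np.float64(-135.0), array([ 0.4601, -0.3681,  0.0606]), array([-9.1e-03,  6.0e-04, -1.0e+00])) 0.7707548783179842 [-0.016 -0.032 -0.007 -0.011 -0.002  0.003 -0.005]
60 ((226.0, 207.3, 54), array([0.4805, 0.0315, 0.01  ]), 0.011) ((259.74, 228.85, 72), array([ 0.5299, -0.1456,  0.01  ]), 0.017)
50 ((280.82, 277.93, 28), array([ 0.4645, -0.3844,  0.01  ]), 0.008) ((304.19, 292.08, 26), array([ 0.4967, -0.4752,  0.01  ]), 0.04)
40 ((250.06, 243.98, 82), array([ 0.4578, -0.1925,  0.01  ]), 0.009) ((314.63, 285.43, 30), array([ 0.5427, -0.4722,  0.01  ]), 0.041)
30 ((234.19, 227.5, 32), array([ 0.451 , -0.0861,  0.01  ]), 0.007) ((302.86, 255.94, 174), array([ 0.5874, -0.3451,  0.01  ]), 0.037) ((305.55, 277.42, 31), array([ 0.5373, -0.4283,  0.01  ]), 0.039)
```

Emit:
arm_command([
  {"xyz":[0.06,0.03,3],"turn":0,"jaw":60},
  {"xyz":[0.06,0.03,4.8],"turn":0,"jaw":60},
  {"xyz":[0.06,0.03,5.5],"turn":0,"jaw":60},
  {"xyz":[0.06,0.03,5.6],"turn":0,"jaw":60},
  {"xyz":[0.06,0.03,5.65],"turn":0,"jaw":150},
])

```text
clock: 6.25
position: [0.4616, -0.3684, 0.0061]
ee_rot: [2.901, -1.197, -0.009]
force: [0.3, -0.1, -0.1]
width: 0.729
```

Emit:
arm_command([
  {"xyz":[0,0,0],"turn":0,"jaw":255},
  {"xyz":[0,0,0],"turn":0,"jaw":255},
  {"xyz":[0,0,0],"turn":0,"jaw":255},
  {"xyz":[0,0,0],"turn":0,"jaw":255},
  {"xyz":[0,0,0],"turn":0,"jaw":255},
])

```text
clock: 6.67
position: [0.4624, -0.369, 0.0074]
ee_rot: [2.901, -1.197, -0.005]
force: [-0.4, 0.4, 7.6]
width: 0.52
```

```bash
python3 - <<'E'
from h import *
s=observe();print(delta([.4598,-.3687,.004],-135),s['width']*92)
# target when placing: offset
M=R.from_rotvec(s['ee_rot']).as_matrix(); print(M.T@(np.array([.4598,-.3687,.005])-s['position'])*1000)
E
```

```text
(array([-0.2 ,  0.16,  0.34]), np.float64(0.14508419329777666), np.float64(-134.9), array([ 0.4624, -0.369 ,  0.0074]), array([-0.0042, -0.0016, -1.    ])) 47.87748947526967
[-2.04327966  1.61419659  2.4297927 ]
```

Emit:
arm_command([
  {"xyz":[0,0,-3.5],"turn":0,"jaw":255},
  {"xyz":[0,0,-7],"turn":-7,"jaw":255},
  {"xyz":[-0.7,-0.7,-8.1],"turn":-14,"jaw":255},
  {"xyz":[-2,-2,-8.1],"turn":-21,"jaw":255},
  {"xyz":[-3.5,-3.5,-8.1],"turn":-28,"jaw":255},
])

```text
clock: 7.08
position: [0.4632, -0.3205, 0.0901]
ee_rot: [3.104, -0.454, -0.001]
force: [0.5, 1.4, -1.2]
width: 0.521
```

```bash
python3 - <<'E'
from h import *
s=observe();print(delta([.53,-.19,.088],-90),s['width']*92,s['position'])
E
```

```text
(array([  2.67, -14.42,   0.15]), np.float64(-16.626210863190266), np.float64(-106.6), array([ 0.4632, -0.3205,  0.0901]), array([-0.0013, -0.0041, -1.    ])) 47.88650695907012 [ 0.46318425 -0.32055     0.09012291]
```

Emit:
arm_command([
  {"xyz":[0.2,-3,0.1],"turn":-7,"jaw":255},
  {"xyz":[0.8,-6.5,0.1],"turn":-14,"jaw":255},
  {"xyz":[1.6,-10,0.1],"turn":-16.6,"jaw":255},
  {"xyz":[2.4,-13,0.15],"turn":-16.6,"jaw":255},
  {"xyz":[2.67,-14.4,0.15],"turn":-16.6,"jaw":255},
])

```text
clock: 7.5
position: [0.5324, -0.1854, 0.0884]
ee_rot: [3.14, 0.007, 0.001]
force: [0.8, 0.9, -0.4]
width: 0.525
```

```bash
python3 - <<'E'
from h import *
s=observe();print(delta([.547,-.148,.088],-90),s['width']*92,s['position'])
E
```

```text
(array([ 1.47, -3.73,  0.03]), np.float64(0.2615810859286398), np.float64(-89.7), array([ 0.5324, -0.1854,  0.0884]), array([ 6.0e-04, -2.1e-03, -1.0e+00])) 48.25581255607578 [ 0.53242323 -0.18536099  0.08841608]
```

Emit:
arm_command([
  {"xyz":[0.8,-2,0],"turn":0,"jaw":255},
  {"xyz":[1.4,-3.4,0],"turn":0,"jaw":255},
  {"xyz":[1.47,-3.73,0],"turn":0,"jaw":255},
  {"xyz":[1.47,-3.73,0],"turn":0,"jaw":255},
  {"xyz":[1.47,-3.73,0],"turn":0,"jaw":255},
])

```text
clock: 7.92
position: [0.5464, -0.149, 0.0884]
ee_rot: [3.139, 0.006, 0.0]
force: [-0.3, -0.3, -1.0]
width: 0.519
```

```bash
python3 - <<'E'
from h import *
s=observe();print(delta([.547,-.148,.05],-90),s['width']*92,s['position'])
d=snap('side'); f=cv2.cvtColor(d['frame'],cv2.COLOR_RGB2BGR)
cv2.imwrite('pics/side4.png',cv2.resize(f[175:250,213:313],(800,600),interpolation=cv2.INTER_CUBIC))
E
```

```text
(array([ 0.06, -0.11,  3.84]), np.float64(0.22602703136362834), np.float64(-89.8), array([ 0.5464, -0.149 ,  0.0884]), array([ 2.0e-04, -2.8e-03, -1.0e+00])) 47.73679393011007 [ 0.54643186 -0.14899347  0.08844232]
```

View pics/side4.png

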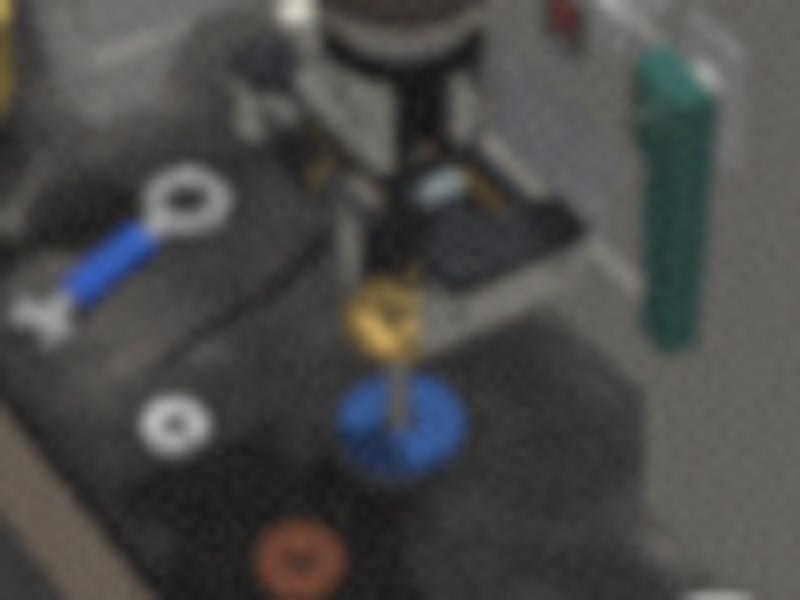

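Emit:
arm_command([
  {"xyz":[0.06,-0.1,1],"turn":0,"jaw":255},
  {"xyz":[0.06,-0.1,1.8],"turn":0,"jaw":255},
  {"xyz":[0.06,-0.1,2.4],"turn":0,"jaw":255},
  {"xyz":[0.06,-0.1,3],"turn":0,"jaw":255},
  {"xyz":[0.06,-0.1,3.4],"turn":0,"jaw":255},
])

```text
clock: 8.38
position: [0.5473, -0.1479, 0.0537]
ee_rot: [3.14, 0.005, 0.001]
force: [1.6, 3.6, 2.1]
width: 0.522
```

Emit:
arm_command([
  {"xyz":[0,0,0],"turn":0,"jaw":255},
  {"xyz":[0,0,0],"turn":0,"jaw":255},
])

```text
clock: 8.55
position: [0.5471, -0.1475, 0.0531]
ee_rot: [3.14, 0.006, -0.0]
force: [1.3, 1.8, -2.1]
width: 0.519
```

Emit:
arm_command([
  {"xyz":[0,-0.1,1],"turn":0,"jaw":255},
  {"xyz":[0,-0.1,1.8],"turn":0,"jaw":255},
  {"xyz":[0,-0.1,2.3],"turn":0,"jaw":255},
  {"xyz":[0,-0.1,2.6],"turn":0,"jaw":255},
  {"xyz":[0,-0.1,2.65],"turn":0,"jaw":255},
])

```text
clock: 8.97
position: [0.5467, -0.1466, 0.0257]
ee_rot: [3.14, 0.006, -0.002]
force: [0.9, -0.1, -1.7]
width: 0.517
```

Emit:
arm_command([
  {"xyz":[0,0,0],"turn":0,"jaw":255},
  {"xyz":[0,0,0],"turn":0,"jaw":255},
])

```text
clock: 9.13
position: [0.5467, -0.1466, 0.0258]
ee_rot: [3.14, 0.005, -0.002]
force: [0.3, 0.9, -0.7]
width: 0.52
```

Emit:
arm_command([
  {"xyz":[0,0,0],"turn":0,"jaw":120},
  {"xyz":[0,0,0],"turn":0,"jaw":30},
  {"xyz":[0,0,0],"turn":0,"jaw":30},
  {"xyz":[0,0,-3],"turn":0,"jaw":30},
  {"xyz":[0,0,-7],"turn":0,"jaw":30},
])

```text
clock: 9.55
position: [0.5441, -0.1463, 0.0938]
ee_rot: [3.141, 0.005, -0.013]
force: [0.9, -0.2, 0.1]
width: 0.769
```

Emit:
arm_command([
  {"xyz":[-3,1.5,-2],"turn":0,"jaw":60},
  {"xyz":[-6,3,-2],"turn":0,"jaw":60},
  {"xyz":[-8.3,4.5,-2],"turn":0,"jaw":60},
  {"xyz":[-8.3,4.5,-1],"turn":0,"jaw":60},
  {"xyz":[-8.3,4.5,0],"turn":0,"jaw":60},
])

```text
clock: 9.97
position: [0.4605, -0.193, 0.095]
ee_rot: [3.14, 0.0, -0.011]
force: [0.3, 0.4, 0.1]
width: 0.763
```

```bash
python3 - <<'E'
from h import *
for n in('top','side'):
    d=snap(n); f=cv2.cvtColor(d['frame'],cv2.COLOR_RGB2BGR)
    c=f[155:245,160:420] if n=='top' else f[165:345,160:370]
    cv2.imwrite('pics/%s5.png'%n,cv2.resize(c,(780,270) if n=='top' else (700,600),interpolation=cv2.INTER_CUBIC))
    for k,v in rings(d).items(): print(n,k,*[(e[0],e[1],e[3]) for e in v])
print(delta([.4634,-.1912,.05],-90),observe()['width'])
E
```

```text
top 60 ((232.75, 212.95, 63), array([0.4855, 0.0305, 0.01  ]), 0.011)
top 50 ((275.64, 199.39, 56), array([ 0.5501, -0.1419,  0.01  ]), 0.027) ((193.86, 213.48, 50), array([0.4758, 0.1887, 0.01  ]), 0.046) ((363.68, 217.84, 19), array([ 0.491 , -0.5018,  0.01  ]), 0.041)
top 40 ((363.09, 207.09, 22), array([ 0.5352, -0.4998,  0.01  ]), 0.042)
top 30 ((331.0, 194.59, 157), array([ 0.5811, -0.3686,  0.01  ]), 0.037) ((228.67, 199.24, 91), array([0.5415, 0.0508, 0.01  ]), 0.007) ((352.29, 207.5, 28), array([ 0.5314, -0.4558,  0.01  ]), 0.042) ((260.67, 221.27, 48), array([ 0.4569, -0.0847,  0.01  ]), 0.008) ((236.11, 224.06, 35), array([0.4408, 0.0141, 0.01  ]), 0.008)
side 60 ((225.36, 208.16, 44), array([0.4758, 0.0284, 0.01  ]), 0.01) ((266.87, 231.27, 15), array([ 0.5458, -0.1713,  0.01  ]), 0.012)
side 50 ((304.23, 292.08, 26), array([ 0.4968, -0.4753,  0.01  ]), 0.038)
side 40 ((250.06, 243.98, 82), array([ 0.4578, -0.1925,  0.01  ]), 0.009) ((314.55, 285.38, 29), array([ 0.5426, -0.4718,  0.01  ]), 0.04)
side 30 ((234.23, 227.42, 31), array([ 0.4514, -0.0858,  0.01  ]), 0.009) ((302.83, 256.06, 172), array([ 0.5869, -0.3455,  0.01  ]), 0.037) ((305.55, 277.42, 31), array([ 0.5373, -0.4283,  0.01  ]), 0.041)
(array([0.3 , 0.02, 4.31]), np.float64(0.20108074008510357), np.float64(-89.8), array([ 0.4608, -0.191 ,  0.0932]), array([-9.9e-03,  4.0e-04, -1.0e+00])) 0.7651238883358179
```

View pics/side5.png

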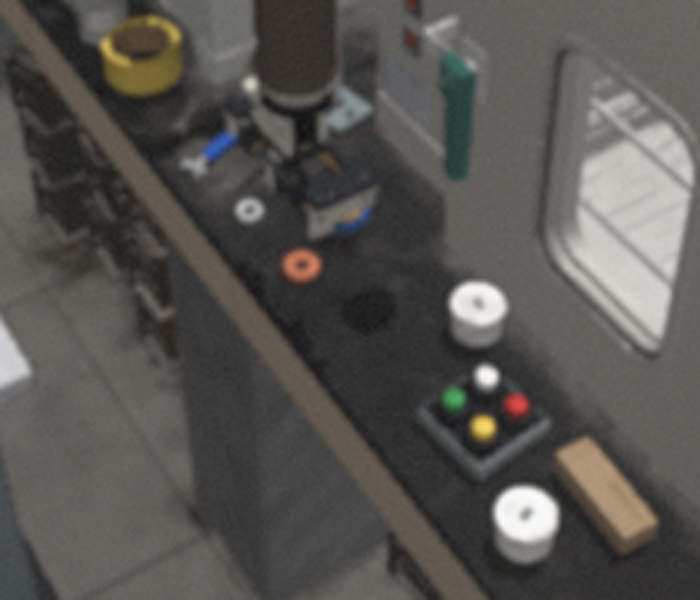

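Emit:
arm_command([
  {"xyz":[0.3,0,4],"turn":0,"jaw":85},
  {"xyz":[0.3,0,6.5],"turn":0,"jaw":85},
  {"xyz":[0.3,0,8.2],"turn":0,"jaw":85},
  {"xyz":[0.3,0,8.5],"turn":0,"jaw":85},
  {"xyz":[0.3,0,8.55],"turn":0,"jaw":85},
])

```text
clock: 10.48
position: [0.4629, -0.19, 0.0066]
ee_rot: [-3.14, -0.008, 0.019]
force: [-0.5, 0.9, 0.3]
width: 0.668
```

```bash
python3 - <<'E'
from h import *
s=observe();print(delta([.4634,-.1912,.007],-90),s['width']*92,s['position'])
E
```

```text
(array([ 0.05,  0.12, -0.04]), np.float64(0.2784370959759883), np.float64(-89.7), array([ 0.4629, -0.19  ,  0.0066]), array([-0.0123,  0.0015, -0.9999])) 61.47594520115295 [ 0.46293089 -0.1899839   0.00659996]
```

Emit:
arm_command([
  {"xyz":[0.05,0.12,0],"turn":0,"jaw":100},
  {"xyz":[0.05,0.12,0],"turn":0,"jaw":150},
  {"xyz":[0.05,0.12,0],"turn":0,"jaw":255},
  {"xyz":[0.05,0.12,0],"turn":0,"jaw":255},
  {"xyz":[0.05,0.12,0],"turn":0,"jaw":255},
])

```text
clock: 10.9
position: [0.4641, -0.1914, 0.0074]
ee_rot: [-3.14, -0.008, 0.017]
force: [0.3, 1.2, 4.7]
width: 0.411
```

Emit:
arm_command([
  {"xyz":[0,0,0],"turn":0,"jaw":255},
  {"xyz":[0,0,0],"turn":0,"jaw":255},
])

```text
clock: 11.07
position: [0.4643, -0.1914, 0.0078]
ee_rot: [-3.141, -0.008, 0.016]
force: [0.0, 0.4, -0.8]
width: 0.408
```

```bash
python3 - <<'E'
from h import *
s=observe();print(delta([.4634,-.1912,.007],-90),s['width']*92,s['force'])
E
```

```text
(array([-0.09, -0.02,  0.08]), np.float64(0.27664551580765817), np.float64(-89.7), array([ 0.4643, -0.1914,  0.0078]), array([-1.000e-02,  8.000e-04, -9.999e-01])) 37.54311666521058 [ 0.02100905  0.38967488 -0.76753436]
```

Emit:
arm_command([
  {"xyz":[0,0,-3.5],"turn":0,"jaw":255},
  {"xyz":[0,0,-7],"turn":0,"jaw":255},
  {"xyz":[0.5,0,-8.3],"turn":0,"jaw":255},
  {"xyz":[3,-1.5,-8.3],"turn":0,"jaw":255},
  {"xyz":[6,-3,-8.3],"turn":0,"jaw":255},
])

```text
clock: 11.48
position: [0.5246, -0.1626, 0.0918]
ee_rot: [3.141, 0.001, -0.014]
force: [0.9, -0.8, -1.5]
width: 0.41
```

```bash
python3 - <<'E'
from h import *
s=observe();print(delta([.5455,-.1468,.088],-90),s['width']*92,s['position'])
E
```

```text
(array([ 2.09, -1.58,  0.36]), np.float64(0.051429551447327526), np.float64(-89.9), array([ 0.5246, -0.1626,  0.0918]), array([-8.8e-03, -3.0e-04, -1.0e+00])) 37.71288417872575 [ 0.52462667 -0.16262313  0.09178102]
```

Emit:
arm_command([
  {"xyz":[1.2,-1,0.3],"turn":0,"jaw":255},
  {"xyz":[2,-1.5,0.3],"turn":0,"jaw":255},
  {"xyz":[2.05,-1.58,0.3],"turn":0,"jaw":255},
  {"xyz":[2.05,-1.58,0.3],"turn":0,"jaw":255},
  {"xyz":[2.05,-1.58,0.3],"turn":0,"jaw":255},
])

```text
clock: 11.9
position: [0.5435, -0.1479, 0.0882]
ee_rot: [3.141, -0.0, -0.017]
force: [-0.3, -0.6, -0.9]
width: 0.41
```

```bash
python3 - <<'E'
from h import *
s=observe();print(delta([.5455,-.1468,.055],-90),s['width']*92,s['position'])
d=snap('side'); f=cv2.cvtColor(d['frame'],cv2.COLOR_RGB2BGR)
cv2.imwrite('pics/side6.png',cv2.resize(f[175:250,213:313],(800,600),interpolation=cv2.INTER_CUBIC))
E
```

```text
(array([ 0.24, -0.11,  3.32]), np.float64(-0.01468679118245575), np.float64(-90.0), array([ 0.5435, -0.1479,  0.0882]), array([-1.070e-02, -8.000e-04, -9.999e-01])) 37.73463050506383 [ 0.54348501 -0.14788752  0.0882324 ]
```

View pics/side6.png

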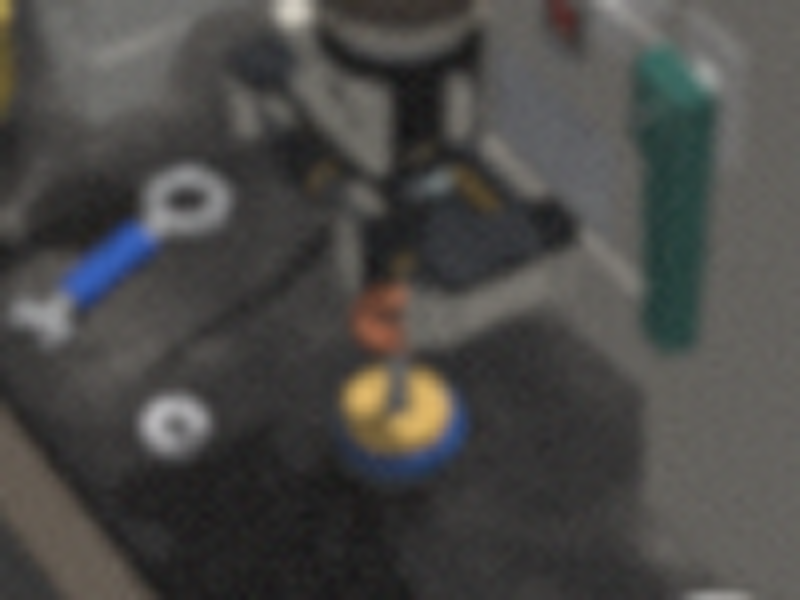

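Emit:
arm_command([
  {"xyz":[0.24,-0.11,0.9],"turn":0,"jaw":255},
  {"xyz":[0.24,-0.11,1.7],"turn":0,"jaw":255},
  {"xyz":[0.24,-0.11,2.4],"turn":0,"jaw":255},
  {"xyz":[0.24,-0.11,3],"turn":0,"jaw":255},
  {"xyz":[0.24,-0.11,3.4],"turn":0,"jaw":255},
])

```text
clock: 12.37
position: [0.5451, -0.1468, 0.0531]
ee_rot: [3.141, -0.001, -0.018]
force: [0.6, 0.5, -0.3]
width: 0.408
```

Emit:
arm_command([
  {"xyz":[0,0,0],"turn":0,"jaw":255},
  {"xyz":[0,0,0],"turn":0,"jaw":255},
])

```text
clock: 12.53
position: [0.5449, -0.1467, 0.0526]
ee_rot: [3.141, -0.001, -0.019]
force: [-0.3, -0.5, -0.7]
width: 0.407
```

Emit:
arm_command([
  {"xyz":[0.05,0,0.8],"turn":0,"jaw":255},
  {"xyz":[0.05,0,1.3],"turn":0,"jaw":255},
  {"xyz":[0.05,0,1.55],"turn":0,"jaw":255},
  {"xyz":[0.05,0,1.6],"turn":0,"jaw":255},
  {"xyz":[0.05,0,1.6],"turn":0,"jaw":255},
])

```text
clock: 12.95
position: [0.545, -0.1467, 0.0364]
ee_rot: [3.141, -0.001, -0.02]
force: [-0.2, -0.5, -0.5]
width: 0.412
```

Emit:
arm_command([
  {"xyz":[0,0,0],"turn":0,"jaw":130},
  {"xyz":[0,0,0],"turn":0,"jaw":60},
  {"xyz":[0,0,0],"turn":0,"jaw":60},
  {"xyz":[0,0,-3],"turn":0,"jaw":60},
  {"xyz":[0,0,-6],"turn":0,"jaw":60},
])

```text
clock: 13.37
position: [0.5443, -0.1464, 0.0958]
ee_rot: [-3.141, 0.001, 0.026]
force: [0.8, -0.7, 0.7]
width: 0.722
```

Emit:
arm_command([
  {"xyz":[-4,-2,-2],"turn":0,"jaw":80},
  {"xyz":[-7,-5,-2],"turn":0,"jaw":80},
  {"xyz":[-8.8,-6.2,-2],"turn":0,"jaw":80},
  {"xyz":[-8.8,-6.2,0],"turn":0,"jaw":80},
  {"xyz":[-8.8,-6.2,0],"turn":0,"jaw":80},
])

```text
clock: 13.78
position: [0.4542, -0.0833, 0.0963]
ee_rot: [-3.141, -0.002, 0.029]
force: [0.6, -0.6, -0.1]
width: 0.687
```

```bash
python3 - <<'E'
from h import *
for n in('top','side'):
    d=snap(n); f=cv2.cvtColor(d['frame'],cv2.COLOR_RGB2BGR)
    c=f[155:245,160:420] if n=='top' else f[165:345,160:370]
    cv2.imwrite('pics/%s7.png'%n,cv2.resize(c,(780,270) if n=='top' else (700,600),interpolation=cv2.INTER_CUBIC))
    for k,v in rings(d).items(): print(n,k,*[(e[0],e[1],e[3]) for e in v])
print(delta([.4569,-.0847,.05],-90),observe()['width'])
E
```

```text
top 60 ((232.26, 212.28, 54), array([0.4882, 0.0327, 0.01  ]), 0.011)
top 50 ((193.98, 213.65, 48), array([0.4751, 0.1882, 0.01  ]), 0.046) ((363.68, 217.84, 19), array([ 0.491 , -0.5018,  0.01  ]), 0.039)
top 40 ((363.05, 206.86, 22), array([ 0.5361, -0.4997,  0.01  ]), 0.041)
top 30 ((330.96, 194.57, 158), array([ 0.5812, -0.3684,  0.01  ]), 0.037) ((228.69, 199.3, 90), array([0.5413, 0.0507, 0.01  ]), 0.008) ((352.28, 207.59, 29), array([ 0.531 , -0.4557,  0.01  ]), 0.043) ((235.06, 225.47, 17), array([0.4349, 0.018 , 0.01  ]), 0.007)
side 60 ((225.05, 208.59, 37), array([0.4735, 0.0268, 0.01  ]), 0.011) ((266.5, 231.19, 16), array([ 0.5449, -0.1702,  0.01  ]), 0.014)
side 50 ((304.19, 292.08, 26), array([ 0.4967, -0.4752,  0.01  ]), 0.039)
side 40 ((262.09, 224.01, 67), array([ 0.5516, -0.1284,  0.01  ]), 0.036) ((314.37, 285.47, 30), array([ 0.5418, -0.4718,  0.01  ]), 0.041)
side 30 ((234.23, 227.42, 31), array([ 0.4514, -0.0858,  0.01  ]), 0.009) ((302.82, 255.96, 173), array([ 0.5872, -0.3451,  0.01  ]), 0.037) ((305.55, 277.42, 31), array([ 0.5373, -0.4283,  0.01  ]), 0.039)
(array([0.12, 0.01, 4.75]), np.float64(-0.03943733586595499), np.float64(-90.0), array([ 0.4565, -0.0847,  0.0975]), array([-1.700e-02,  3.000e-04, -9.999e-01])) 0.6853259723604052
```

View pics/side7.png

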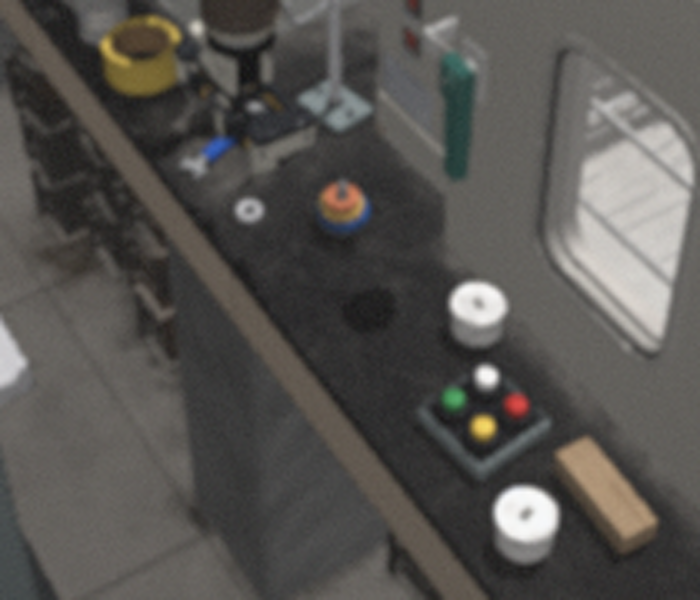

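Emit:
arm_command([
  {"xyz":[0.15,0,4],"turn":0,"jaw":100},
  {"xyz":[0.17,0,6.5],"turn":0,"jaw":110},
  {"xyz":[0.19,0,8.3],"turn":0,"jaw":110},
  {"xyz":[0.19,0,8.9],"turn":0,"jaw":110},
  {"xyz":[0.19,0,8.95],"turn":0,"jaw":110},
])

```text
clock: 14.3
position: [0.457, -0.0853, 0.0071]
ee_rot: [-3.141, 0.003, 0.03]
force: [-0.0, -0.1, 0.5]
width: 0.572
```

```bash
python3 - <<'E'
from h import *
s=observe();print(delta([.4569,-.0847,.008],-90),s['width']*92,s['position'])
E
```

```text
(array([-0.01, -0.06, -0.09]), np.float64(-0.09571328231750442), np.float64(-90.1), array([ 0.457 , -0.0853,  0.0071]), array([-1.890e-02,  2.000e-04, -9.998e-01])) 52.624317900714495 [ 0.45697152 -0.08525166  0.00711803]
```

Emit:
arm_command([
  {"xyz":[0,-0.06,-0.05],"turn":0,"jaw":130},
  {"xyz":[0,-0.06,-0.05],"turn":0,"jaw":255},
  {"xyz":[0,-0.06,-0.05],"turn":0,"jaw":255},
  {"xyz":[0,-0.06,-0.05],"turn":0,"jaw":255},
  {"xyz":[0,-0.06,-0.05],"turn":0,"jaw":255},
])

```text
clock: 14.72
position: [0.4577, -0.0847, 0.0084]
ee_rot: [3.141, -0.003, -0.027]
force: [0.4, -0.2, 3.9]
width: 0.292
```

Emit:
arm_command([
  {"xyz":[0,0,0],"turn":0,"jaw":255},
  {"xyz":[0,0,0],"turn":0,"jaw":255},
])

```text
clock: 14.88
position: [0.458, -0.0847, 0.0088]
ee_rot: [3.141, -0.003, -0.026]
force: [0.1, 0.1, -0.3]
width: 0.291
```

```bash
python3 - <<'E'
from h import *
s=observe();print(delta([.4569,-.0847,.008],-90),s['width']*92,s['force'])
E
```

```text
(array([-0.11, -0.  ,  0.08]), np.float64(-0.0918973940217569), np.float64(-90.1), array([ 0.458 , -0.0847,  0.0088]), array([-0.0164, -0.    , -0.9999])) 26.759538488266585 [ 0.05786954  0.07882028 -0.2869565 ]
```

Emit:
arm_command([
  {"xyz":[0,0,-3.5],"turn":0,"jaw":255},
  {"xyz":[0,0,-7],"turn":0,"jaw":255},
  {"xyz":[0.5,0,-8],"turn":0,"jaw":255},
  {"xyz":[3,2,-8.1],"turn":0,"jaw":255},
  {"xyz":[5.6,4,-8.2],"turn":0,"jaw":255},
])

```text
clock: 15.3
position: [0.5157, -0.1242, 0.0913]
ee_rot: [-3.141, -0.002, 0.024]
force: [1.0, 0.5, -0.7]
width: 0.289
```

```bash
python3 - <<'E'
from h import *
s=observe();print(delta([.5455,-.1467,.088],-90),s['width']*92,s['position'])
E
```

```text
(array([2.98, 2.25, 0.28]), np.float64(0.05608636754352858), np.float64(-89.9), array([ 0.5157, -0.1242,  0.0913]), array([-1.500e-02,  3.000e-04, -9.999e-01])) 26.63014178560166 [ 0.51573408 -0.12421533  0.09130106]
```

Emit:
arm_command([
  {"xyz":[1.7,1.3,0.28],"turn":0,"jaw":255},
  {"xyz":[2.8,2.1,0.28],"turn":0,"jaw":255},
  {"xyz":[2.98,2.25,0.28],"turn":0,"jaw":255},
  {"xyz":[2.98,2.25,0.28],"turn":0,"jaw":255},
  {"xyz":[2.98,2.25,0.28],"turn":0,"jaw":255},
])

```text
clock: 15.72
position: [0.5445, -0.146, 0.0877]
ee_rot: [-3.141, -0.002, 0.026]
force: [-0.1, 0.5, 0.5]
width: 0.29
```

```bash
python3 - <<'E'
from h import *
s=observe();print(delta([.5455,-.1467,.056],-90),s['width']*92,s['position'])
d=snap('side'); f=cv2.cvtColor(d['frame'],cv2.COLOR_RGB2BGR)
cv2.imwrite('pics/side8.png',cv2.resize(f[175:250,213:313],(800,600),interpolation=cv2.INTER_CUBIC))
E
```

```text
(array([0.15, 0.08, 3.17]), np.float64(0.07385673854770403), np.float64(-89.9), array([ 0.5445, -0.146 ,  0.0877]), array([-1.640e-02,  9.000e-04, -9.999e-01])) 26.675641302211762 [ 0.54448479 -0.1459768   0.08773087]
```

View pics/side8.png

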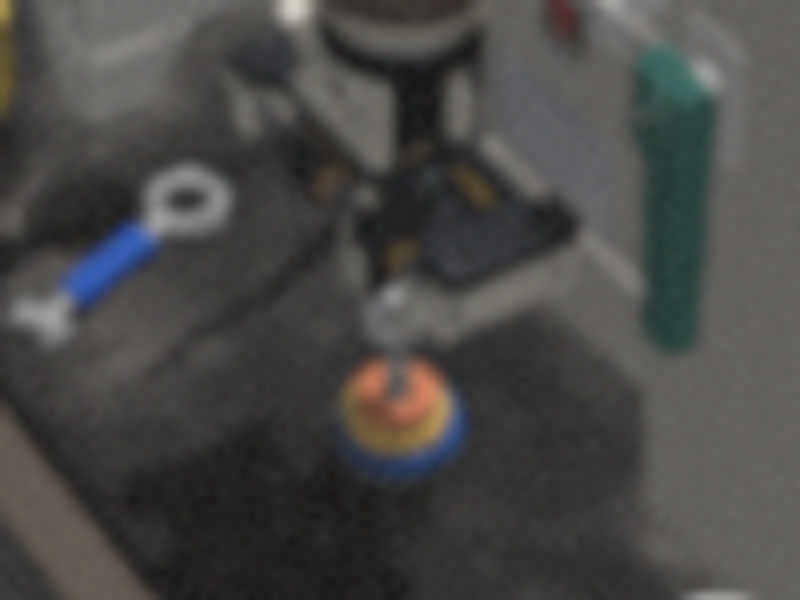

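Emit:
arm_command([
  {"xyz":[0.12,0.08,0.9],"turn":0,"jaw":255},
  {"xyz":[0.13,0.08,1.7],"turn":0,"jaw":255},
  {"xyz":[0.14,0.08,2.4],"turn":0,"jaw":255},
  {"xyz":[0.15,0.08,2.9],"turn":0,"jaw":255},
  {"xyz":[0.15,0.08,3.2],"turn":0,"jaw":255},
])

```text
clock: 16.18
position: [0.5446, -0.1463, 0.0546]
ee_rot: [-3.14, -0.003, 0.028]
force: [-0.0, -0.4, -0.8]
width: 0.291
```

Emit:
arm_command([
  {"xyz":[0,0,0],"turn":0,"jaw":255},
  {"xyz":[0,0,0],"turn":0,"jaw":255},
])

```text
clock: 16.35
position: [0.5445, -0.1462, 0.0543]
ee_rot: [-3.14, -0.003, 0.029]
force: [0.4, 0.1, 0.5]
width: 0.291
```

Emit:
arm_command([
  {"xyz":[0.05,0.03,0.4],"turn":0,"jaw":255},
  {"xyz":[0.05,0.03,0.65],"turn":0,"jaw":255},
  {"xyz":[0.05,0.03,0.7],"turn":0,"jaw":255},
  {"xyz":[0.05,0.03,0.7],"turn":0,"jaw":255},
])

```text
clock: 16.68
position: [0.5447, -0.1465, 0.047]
ee_rot: [-3.14, -0.003, 0.03]
force: [0.9, 0.0, -0.1]
width: 0.294
```

Emit:
arm_command([
  {"xyz":[0,0,0],"turn":0,"jaw":170},
  {"xyz":[0,0,0],"turn":0,"jaw":80},
  {"xyz":[0,0,0],"turn":0,"jaw":80},
  {"xyz":[0,0,-3],"turn":0,"jaw":80},
  {"xyz":[0,0,-6],"turn":0,"jaw":80},
])

```text
clock: 17.1
position: [0.5444, -0.1463, 0.1064]
ee_rot: [-3.139, -0.003, 0.036]
force: [1.5, 0.1, 0.6]
width: 0.569
```

Emit:
arm_command([
  {"xyz":[-4,-2,-2],"turn":0,"jaw":120},
  {"xyz":[-7,-5,-2],"turn":0,"jaw":120},
  {"xyz":[-7,-8,-2],"turn":0,"jaw":120},
  {"xyz":[-7,-11,-2],"turn":0,"jaw":120},
  {"xyz":[-7,-13,-2],"turn":-7,"jaw":120},
])

```text
clock: 17.52
position: [0.474, -0.0135, 0.129]
ee_rot: [-3.131, -0.194, 0.034]
force: [-0.1, 0.3, -0.5]
width: 0.53
```

```bash
python3 - <<'E'
from h import *
np.set_printoptions(suppress=True)
for n in('top','side'):
    d=snap(n); f=cv2.cvtColor(d['frame'],cv2.COLOR_RGB2BGR)
    c=f[155:245,160:420] if n=='top' else f[165:345,160:370]
    if n=='side': c=f[175:250,213:313]
    cv2.imwrite('pics/%s9.png'%n,cv2.resize(c,(780,270) if n=='top' else (800,600),interpolation=cv2.INTER_CUBIC))
    for k,v in rings(d).items(): print(n,k,*[(e[0],e[1],e[3]) for e in v])
print(delta([.485,.0302,.06],-70),observe()['width'])
E
```

```text
top 60 ((282.6, 201.4, 20), array([ 0.5431, -0.1707,  0.01  ]), 0.017)
top 50 ((277.17, 201.36, 42), array([ 0.5422, -0.1484,  0.01  ]), 0.027) ((194.22, 206.22, 18), array([0.5057, 0.1897, 0.01  ]), 0.046) ((193.04, 218.85, 27), array([0.4536, 0.1902, 0.01  ]), 0.046) ((363.68, 217.84, 19), array([ 0.491 , -0.5018,  0.01  ]), 0.041)
top 40 ((363.09, 207.09, 22), array([ 0.5352, -0.4998,  0.01  ]), 0.04)
top 30 ((331.0, 194.59, 157), array([ 0.5811, -0.3686,  0.01  ]), 0.036) ((277.74, 199.46, 35), array([ 0.5503, -0.1505,  0.01  ]), 0.046) ((352.28, 207.59, 29), array([ 0.531 , -0.4557,  0.01  ]), 0.042)
side 60 ((226.16, 207.34, 56), array([0.4809, 0.0309, 0.01  ]), 0.01) ((266.28, 231.28, 18), array([ 0.5439, -0.1701,  0.01  ]), 0.012)
side 50 ((304.08, 291.96, 24), array([ 0.4967, -0.4746,  0.01  ]), 0.041)
side 40 ((264.88, 225.41, 17), array([ 0.5565, -0.1407,  0.01  ]), 0.035) ((314.56, 285.44, 32), array([ 0.5425, -0.472 ,  0.01  ]), 0.04)
side 30 ((262.43, 222.29, 21), array([ 0.5578, -0.1211,  0.01  ]), 0.045) ((302.93, 255.95, 176), array([ 0.5875, -0.3453,  0.01  ]), 0.036) ((305.58, 277.45, 31), array([ 0.5373, -0.4285,  0.01  ]), 0.04)
(array([ 1.73, -4.03,  6.87]), np.float64(-12.303916214588256), np.float64(-82.3), array([ 0.4747, -0.0123,  0.1288]), array([-0.0216,  0.0037, -0.9998])) 0.5284931665266231
```

View pics/side9.png

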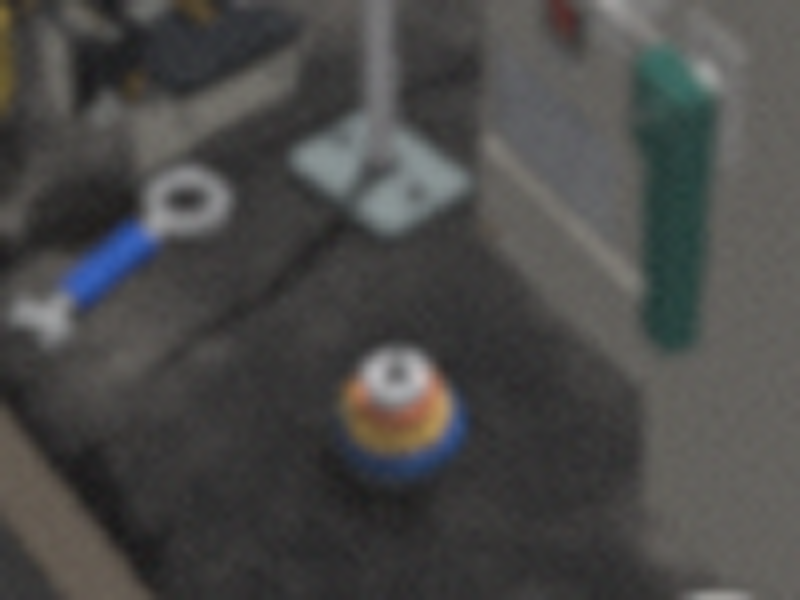

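View pics/top9.png

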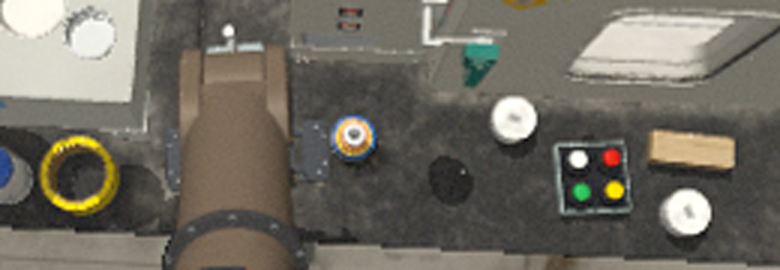

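Emit:
arm_command([
  {"xyz":[1.5,-2.5,2],"turn":-7,"jaw":110},
  {"xyz":[2.5,-4.2,4.5],"turn":-12.3,"jaw":110},
  {"xyz":[2.5,-4.2,6.5],"turn":-12.3,"jaw":110},
  {"xyz":[2.5,-4.2,6.9],"turn":-12.3,"jaw":110},
  {"xyz":[2.5,-4.2,6.9],"turn":-12.3,"jaw":110},
])

```text
clock: 18.03
position: [0.4912, 0.0317, 0.0585]
ee_rot: [-3.087, -0.541, 0.038]
force: [0.8, -1.0, -0.2]
width: 0.568
```

```bash
python3 - <<'E'
from h import *
s=observe();print(delta([.4925,.033,.0095],-70),s['width']*92,s['dq'].round(2))
d=snap('side');f=cv2.cvtColor(d['frame'],cv2.COLOR_RGB2BGR)
cv2.imwrite('pics/side10.png',cv2.resize(f[165:240,185:285],(800,600),interpolation=cv2.INTER_CUBIC))
E
```

```text
(array([ 0.28, -0.02,  4.89]), np.float64(-0.13096803424309655), np.float64(-70.1), array([0.4912, 0.0317, 0.0585]), array([-0.025 ,  0.0026, -0.9997])) 52.283990151978486 [ 0.01 -0.04  0.01 -0.02 -0.01  0.03  0.  ]
```

View pics/side10.png

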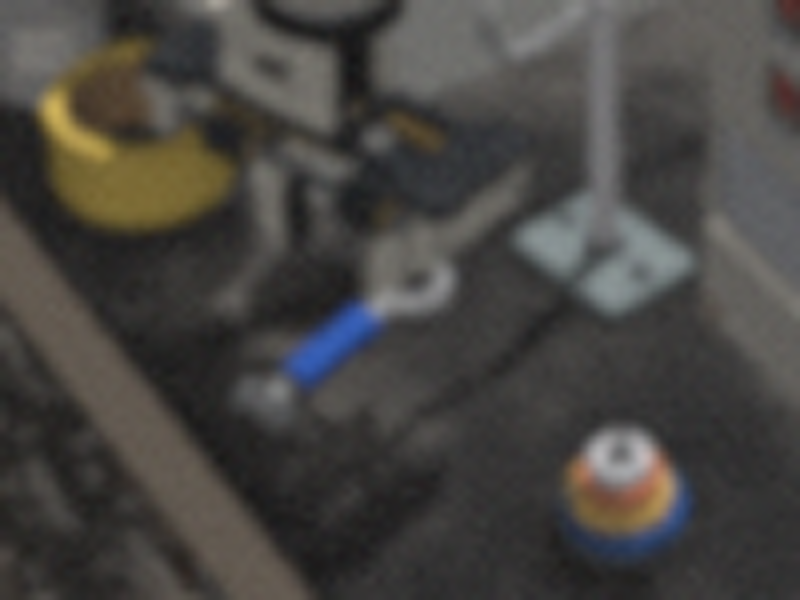

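Emit:
arm_command([
  {"xyz":[0.15,0,2.5],"turn":0,"jaw":110},
  {"xyz":[0.25,0,4],"turn":0,"jaw":110},
  {"xyz":[0.28,0,4.7],"turn":0,"jaw":110},
  {"xyz":[0.28,0,4.8],"turn":0,"jaw":110},
  {"xyz":[0.28,0,4.85],"turn":0,"jaw":150},
])

```text
clock: 18.5
position: [0.4939, 0.0321, 0.0118]
ee_rot: [-3.088, -0.538, 0.034]
force: [0.8, -0.6, 0.2]
width: 0.534
```

Emit:
arm_command([
  {"xyz":[0,0,0],"turn":0,"jaw":255},
  {"xyz":[0,0,0],"turn":0,"jaw":255},
  {"xyz":[0,0,0],"turn":0,"jaw":255},
  {"xyz":[0,0,0],"turn":0,"jaw":255},
  {"xyz":[0,0,0],"turn":0,"jaw":255},
], force=45)

```text
clock: 18.92
position: [0.4941, 0.0323, 0.0122]
ee_rot: [-3.088, -0.538, 0.033]
force: [-0.6, 2.4, 4.1]
width: 0.186
```

Emit:
arm_command([
  {"xyz":[0,0,0],"turn":0,"jaw":255},
  {"xyz":[0,0,0],"turn":0,"jaw":255},
])

```text
clock: 19.08
position: [0.4943, 0.0324, 0.0124]
ee_rot: [-3.088, -0.539, 0.032]
force: [-0.1, -1.0, 3.5]
width: 0.043
```

```bash
python3 - <<'E'
from h import *
s=observe();print(delta([.4925,.033,.0095],-70),s['width']*92,s['force'])
M=R.from_rotvec(s['ee_rot']).as_matrix(); print(M.T@(np.array([.541,.0506,.006])-s['position'])*1000, M.T@(np.array([.485,.0302,.006])-s['position'])*1000)
E
```

```text
(array([-0.14, -0.12,  0.3 ]), np.float64(-0.2153856424256304), np.float64(-70.2), array([0.4943, 0.0324, 0.0124]), array([-0.0213,  0.0028, -0.9998])) 3.947313661471237 [-0.08647536 -0.96919964  3.52143856]
[50.20633977 -1.30560178  5.48017016] [-9.38237035 -1.06496507  6.61494759]
```

Emit:
arm_command([
  {"xyz":[0,0,-0.3],"turn":0,"jaw":110},
  {"xyz":[0,0,-2],"turn":0,"jaw":110},
  {"xyz":[0,0,-4],"turn":0,"jaw":110},
  {"xyz":[0,0,-4],"turn":0,"jaw":110},
  {"xyz":[0,0,-4],"turn":0,"jaw":110},
])

```text
clock: 19.5
position: [0.496, 0.0323, 0.0533]
ee_rot: [-3.089, -0.538, 0.029]
force: [-0.3, 0.2, 0.1]
width: 0.353
```

```bash
python3 - <<'E'
from h import *
s=observe();print(delta([.4925,.033,.003],-70),s['width']*92,s['dq'].round(2))
d=snap('side');f=cv2.cvtColor(d['frame'],cv2.COLOR_RGB2BGR)
cv2.imwrite('pics/side11.png',cv2.resize(f[165:240,185:285],(800,600),interpolation=cv2.INTER_CUBIC))
E
```

```text
(array([-0.22, -0.14,  5.04]), np.float64(-0.22674603689009132), np.float64(-70.2), array([0.496 , 0.0323, 0.0533]), array([-0.0191,  0.0031, -0.9998])) 32.49342916449693 [-0.    0.03  0.    0.02  0.   -0.01 -0.  ]
```

View pics/side11.png

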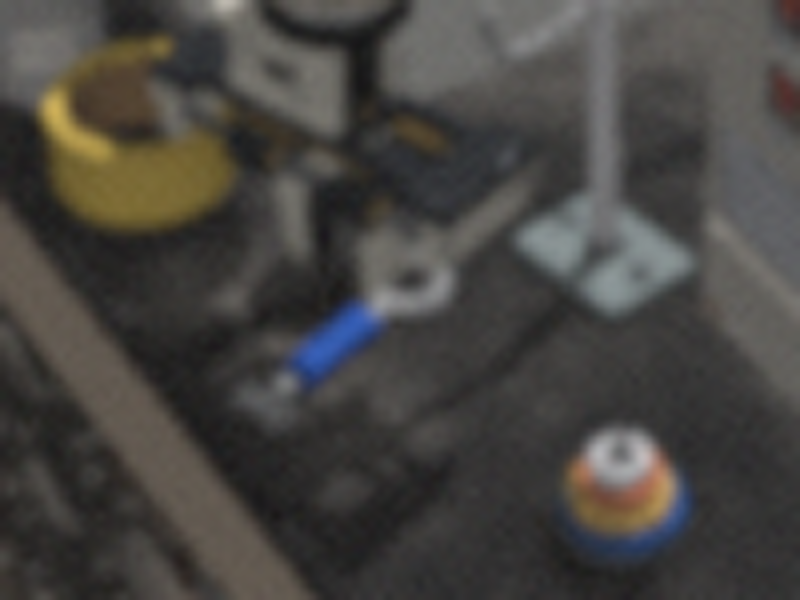

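Emit:
arm_command([
  {"xyz":[-0.2,-0.14,1],"turn":0,"jaw":110},
  {"xyz":[-0.2,-0.14,2.8],"turn":0,"jaw":110},
  {"xyz":[-0.21,-0.14,4.4],"turn":0,"jaw":110},
  {"xyz":[-0.22,-0.14,5],"turn":0,"jaw":110},
  {"xyz":[-0.22,-0.14,5.05],"turn":0,"jaw":110},
])

```text
clock: 19.97
position: [0.49, 0.0327, 0.0008]
ee_rot: [-3.088, -0.539, 0.037]
force: [-0.8, 0.2, 0.6]
width: 0.569
```

Emit:
arm_command([
  {"xyz":[0,0,0.2],"turn":0,"jaw":150},
  {"xyz":[0,0,0.2],"turn":0,"jaw":200},
  {"xyz":[0,0,0.2],"turn":0,"jaw":200},
  {"xyz":[0,0,0.2],"turn":0,"jaw":255},
  {"xyz":[0,0,0.2],"turn":0,"jaw":255},
], force=45)

```text
clock: 20.38
position: [0.4922, 0.0307, 0.0002]
ee_rot: [-3.091, -0.536, 0.032]
force: [0.3, -5.1, 18.9]
width: 0.257
```

Emit:
arm_command([
  {"xyz":[0,0,0],"turn":0,"jaw":255},
  {"xyz":[0,0,0],"turn":0,"jaw":255},
])

```text
clock: 20.55
position: [0.4929, 0.0299, 0.0006]
ee_rot: [-3.092, -0.534, 0.03]
force: [-1.0, -4.9, 10.8]
width: 0.192
```

```bash
python3 - <<'E'
from h import *
s=observe();print(delta([.4925,.033,.0095],-70),s['width']*92,s['force'])
M=R.from_rotvec(s['ee_rot']).as_matrix(); print(M.T@(np.array([.541,.0506,.006])-s['position'])*1000, M.T@(np.array([.485,.0302,.006])-s['position'])*1000)
E
```

```text
(array([ 0.05, -0.31, -0.89]), np.float64(-0.3915174152784857), np.float64(-70.4), array([0.4929, 0.0299, 0.0006]), array([-1.940e-02, -1.000e-04, -9.998e-01])) 17.62767950323131 [-1.00154367 -4.93655361 10.79692785]
[52.10310373 -3.38801889 -6.30444795] [-7.48548745 -2.96416705 -5.21810083]
```

Emit:
arm_command([
  {"xyz":[0,0,-0.1],"turn":0,"jaw":255},
  {"xyz":[0,0,-0.2],"turn":0,"jaw":255},
  {"xyz":[0,0,-1],"turn":0,"jaw":255},
  {"xyz":[0,0,-3],"turn":0,"jaw":255},
  {"xyz":[0,0,-5],"turn":0,"jaw":255},
])

```text
clock: 20.97
position: [0.4927, 0.0301, 0.0507]
ee_rot: [-3.092, -0.535, 0.035]
force: [1.1, 0.4, -0.4]
width: 0.189
```

Emit:
arm_command([
  {"xyz":[-1,1,-4],"turn":0,"jaw":255},
  {"xyz":[-2,2,-8],"turn":0,"jaw":255},
  {"xyz":[-3,3,-11],"turn":5,"jaw":255},
  {"xyz":[-4,4,-14],"turn":8,"jaw":255},
  {"xyz":[-4,4,-17],"turn":8,"jaw":255},
])

```text
clock: 21.38
position: [0.4703, -0.0235, 0.2232]
ee_rot: [-3.125, -0.309, 0.037]
force: [1.1, -0.0, -0.9]
width: 0.188
```

Emit:
arm_command([
  {"xyz":[0,0,0],"turn":0,"jaw":255},
  {"xyz":[0,0,0],"turn":0,"jaw":255},
])

```text
clock: 21.55
position: [0.4708, -0.0236, 0.2251]
ee_rot: [-3.125, -0.308, 0.031]
force: [-0.3, 0.4, -1.9]
width: 0.192
```

```bash
python3 - <<'E'
from h import *
np.set_printoptions(suppress=True)
s=observe();print(s['position'],s['width']*92,s['force'],delta([.5,0,.2],-75))
for n in('top','side'):
    d=snap(n); f=cv2.cvtColor(d['frame'],cv2.COLOR_RGB2BGR)
    u,v=proj(d,s['position']).astype(int); print(n,u,v)
    v0=max(v-38,0);u0=max(0,u-50)
    cv2.imwrite('pics/%s12.png'%n,cv2.resize(f[v0:v0+75,u0:u0+100],(800,600),interpolation=cv2.INTER_CUBIC)); print(u0,v0)
E
```

```text
[ 0.47084931 -0.0236082   0.22513613] 17.661871237275722 [-0.33709741  0.44324427 -1.86499728] (array([ 3.37, -1.74,  2.45]), np.float64(-3.737636013562849), np.float64(-78.7), array([ 0.4708, -0.0236,  0.2251]), array([-0.0199, -0.0009, -0.9998]))
top 243 208
193 170
side 227 173
177 135
```

View pics/side12.png

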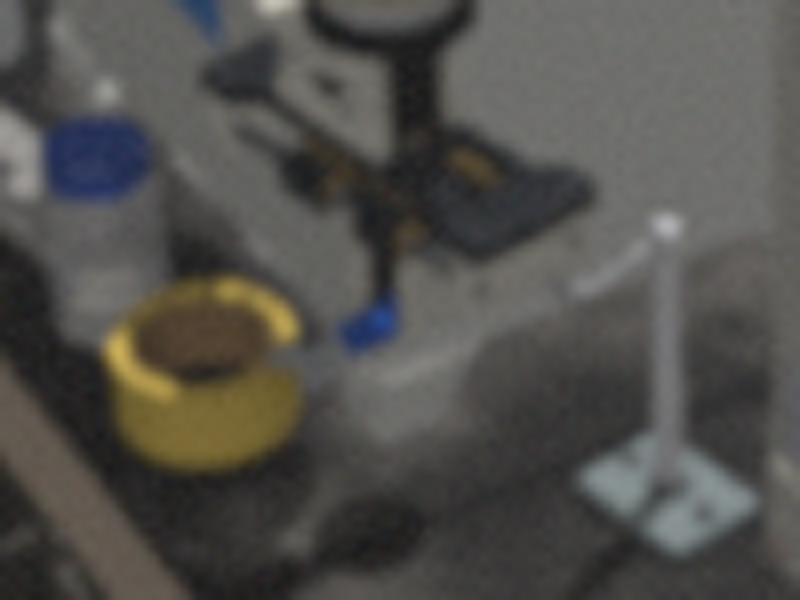

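View pics/top12.png

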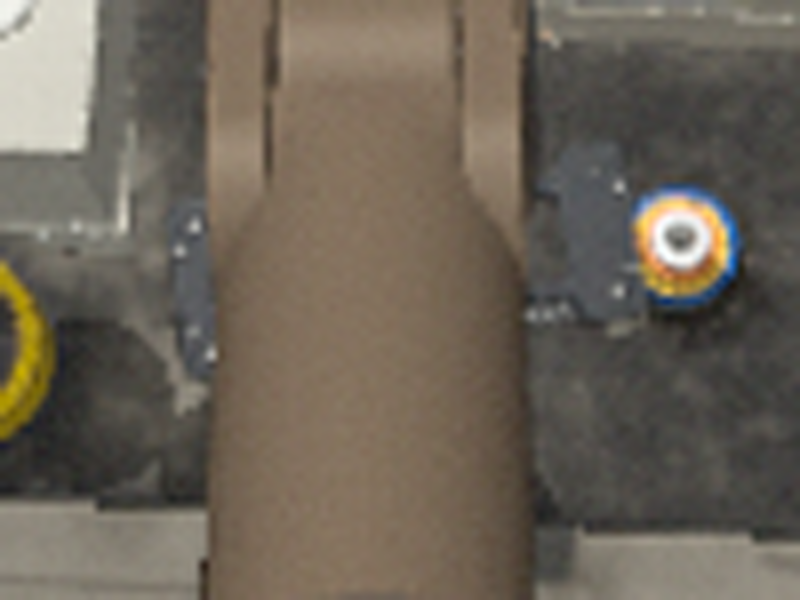

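Emit:
arm_command([
  {"xyz":[1.5,-0.3,0],"turn":0,"jaw":255},
  {"xyz":[3.2,-0.7,0],"turn":0,"jaw":255},
  {"xyz":[4.5,-0.95,0],"turn":0,"jaw":255},
  {"xyz":[4.9,-0.95,0],"turn":0,"jaw":255},
  {"xyz":[4.9,-0.95,0],"turn":0,"jaw":255},
])

```text
clock: 22.07
position: [0.5155, -0.0035, 0.2198]
ee_rot: [-3.124, -0.312, 0.043]
force: [-0.2, -1.2, -0.5]
width: 0.184
```

Emit:
arm_command([
  {"xyz":[0,0,0],"turn":0,"jaw":255},
  {"xyz":[0,0,0],"turn":0,"jaw":255},
])

```text
clock: 22.23
position: [0.5144, -0.0038, 0.2189]
ee_rot: [-3.124, -0.312, 0.046]
force: [0.1, -0.4, -1.3]
width: 0.192
```

```bash
python3 - <<'E'
from h import *
np.set_printoptions(suppress=True)
s=observe();print(s['position'],s['width']*92,s['force'],delta([.5171,-.0047,.2],-78.7))
for n in('top','side'):
    d=snap(n); f=cv2.cvtColor(d['frame'],cv2.COLOR_RGB2BGR)
    u,v=proj(d,[.569,.0057,.22]).astype(int); print(n,u,v)
    v0=max(v-38,0);u0=max(0,u-50)
    cv2.imwrite('pics/%s13.png'%n,cv2.resize(f[v0:v0+75,u0:u0+100],(800,600),interpolation=cv2.INTER_CUBIC)); print(u0,v0,proj(d,[.5664,.0052,.205]))
    P=cloud(d); k=(P[...,0]>.53)&(P[...,0]<.6)&(abs(P[...,1]-.006)<.03)&(P[...,2]>.19)&(P[...,2]<.245)
    for v,u in np.argwhere(k)[:60]: print((u,v),P[v,u].round(3),d['frame'][v,u]) if n=='side' else None
E
```

```text
[ 0.51435208 -0.00379243  0.21893015] 17.638232966862823 [ 0.11758135 -0.38454616 -1.25525474] (array([0.31, 0.15, 1.88]), np.float64(0.11809555671491978), np.float64(-78.6), array([ 0.5144, -0.0038,  0.2189]), array([-0.0296, -0.001 , -0.9996]))
top 237 181
187 143 [237.58628978 182.83232378]
side 246 161
196 123 [246.17849558 165.23723108]
(np.int64(246), np.int64(167)) [0.565 0.005 0.197] [105 102  98]
(np.int64(245), np.int64(168)) [0.561 0.005 0.194] [100  99  96]
(np.int64(246), np.int64(168)) [0.564 0.003 0.195] [98 99 97]
(np.int64(245), np.int64(169)) [0.56  0.004 0.19 ] [95 94 93]
```

View pics/side13.png

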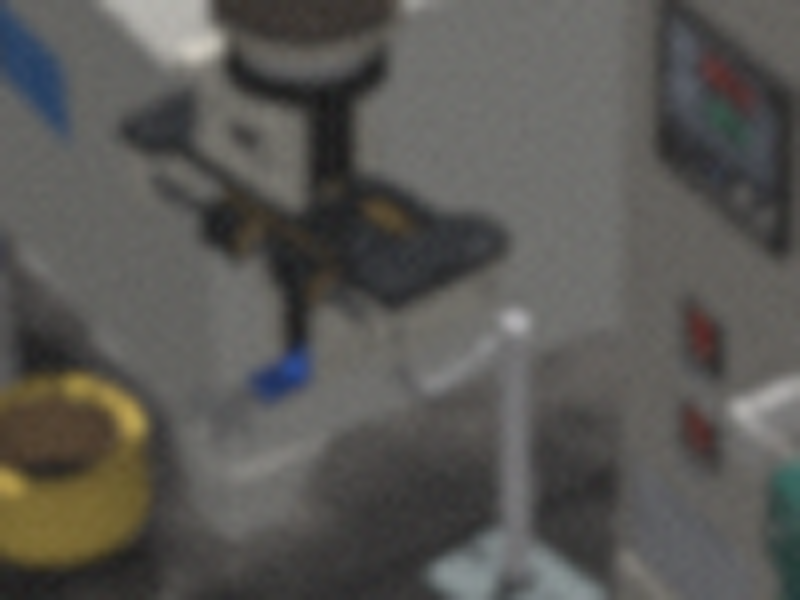

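View pics/top13.png

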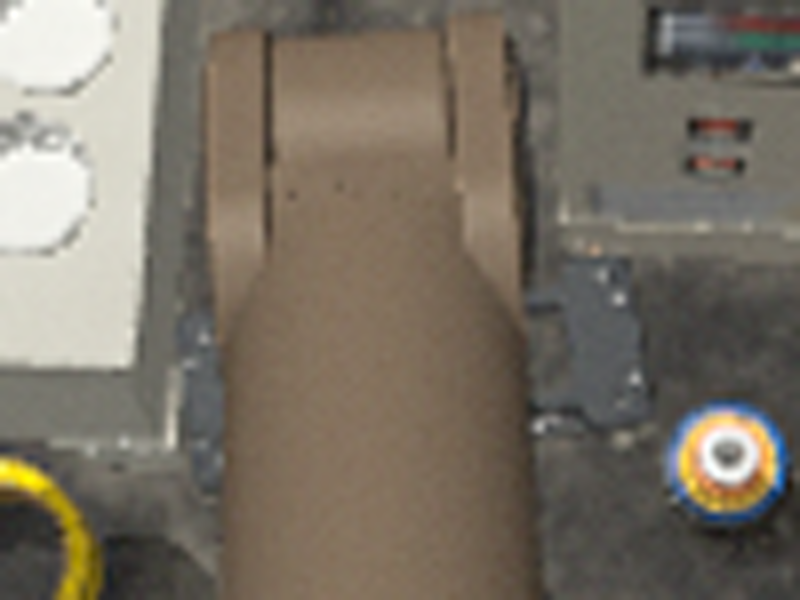

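Emit:
arm_command([
  {"xyz":[0.3,0.15,0.3],"turn":0,"jaw":255},
  {"xyz":[0.32,0.15,0.8],"turn":0,"jaw":255},
  {"xyz":[0.33,0.15,1.2],"turn":0,"jaw":255},
  {"xyz":[0.33,0.15,1.4],"turn":0,"jaw":255},
  {"xyz":[0.33,0.15,1.4],"turn":0,"jaw":255},
])

```text
clock: 22.75
position: [0.5174, -0.0048, 0.2047]
ee_rot: [-3.124, -0.312, 0.046]
force: [0.6, 0.8, -1.1]
width: 0.193
```

```bash
python3 - <<'E'
from h import *
np.set_printoptions(suppress=True)
s=observe();print(s['width']*92,s['force'],delta([.5171,-.0047,.186],-78.7))
d=snap('side'); f=cv2.cvtColor(d['frame'],cv2.COLOR_RGB2BGR)
cv2.imwrite('pics/side14.png',cv2.resize(f[140:215,196:296],(800,600),interpolation=cv2.INTER_CUBIC))
a=np.radians(11.4); dr=np.array([np.cos(a),np.sin(a),0]); o=s['position']+[0,0,.0054]
for x in(-70,-55,-38,-9,22,53): print(x,((proj(d,o+dr*x/1000+[-.005,-.0015,0])-[196,140])*8).round(0))
E
```

```text
17.711007796089152 [ 0.62919057  0.78082986 -1.10440482] (array([ 0.03, -0.01,  1.87]), np.float64(0.0963753622063308), np.float64(-78.6), array([ 0.5174, -0.0048,  0.2047]), array([-0.0295, -0.0011, -0.9996]))
-70 [200. 310.]
-55 [225. 296.]
-38 [253. 280.]
-9 [300. 252.]
22 [350. 224.]
53 [399. 196.]
```

View pics/side14.png

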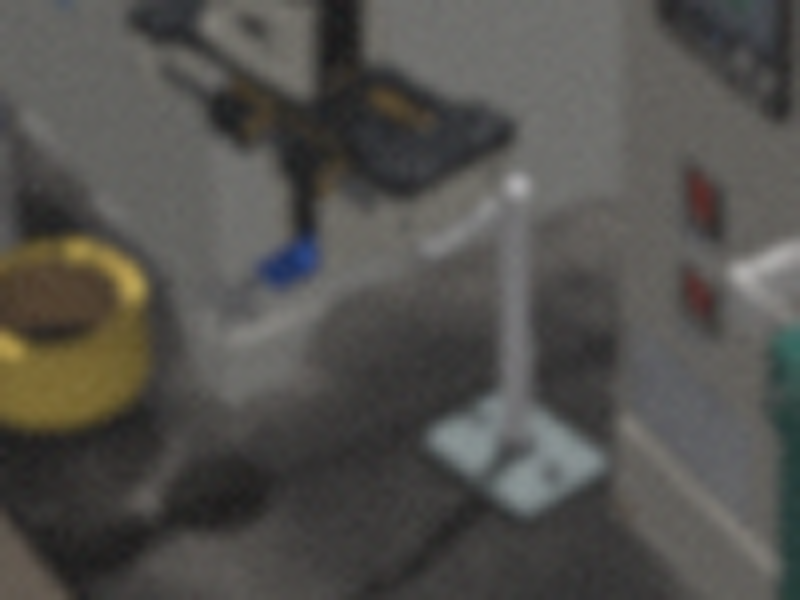

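Emit:
arm_command([
  {"xyz":[0.01,0,0.5],"turn":0,"jaw":255},
  {"xyz":[0.02,0,1],"turn":0,"jaw":255},
  {"xyz":[0.03,0,1.4],"turn":0,"jaw":255},
  {"xyz":[0.04,0,1.8],"turn":0,"jaw":255},
  {"xyz":[0.05,0,1.95],"turn":0,"jaw":255},
])

```text
clock: 23.22
position: [0.5171, -0.0047, 0.1847]
ee_rot: [-3.124, -0.312, 0.047]
force: [0.2, 0.2, -1.2]
width: 0.192
```

Emit:
arm_command([
  {"xyz":[0,0,0],"turn":0,"jaw":255},
  {"xyz":[0,0,0],"turn":0,"jaw":255},
])

```text
clock: 23.38
position: [0.517, -0.0047, 0.1845]
ee_rot: [-3.124, -0.312, 0.048]
force: [-0.2, -0.7, -0.8]
width: 0.191
```

Emit:
arm_command([
  {"xyz":[-0.2,0,0],"turn":0,"jaw":255},
  {"xyz":[-0.4,0,0],"turn":0,"jaw":255},
  {"xyz":[-0.6,0,0],"turn":0,"jaw":255},
  {"xyz":[-0.7,0,0],"turn":0,"jaw":255},
])

```text
clock: 23.72
position: [0.5098, -0.0062, 0.1849]
ee_rot: [-3.124, -0.312, 0.048]
force: [-0.4, -0.6, -1.1]
width: 0.19
```

Emit:
arm_command([
  {"xyz":[-0.2,0,0],"turn":0,"jaw":255},
  {"xyz":[-0.4,0,0],"turn":0,"jaw":255},
  {"xyz":[-0.6,0,0],"turn":0,"jaw":255},
])

```text
clock: 23.97
position: [0.505, -0.0071, 0.1855]
ee_rot: [-3.124, -0.312, 0.043]
force: [7.6, 2.0, -3.7]
width: 0.192
```

Emit:
arm_command([
  {"xyz":[0.4,0,0.1],"turn":0,"jaw":255},
  {"xyz":[0.8,0,0.3],"turn":0,"jaw":255},
  {"xyz":[0.8,0,0.5],"turn":0,"jaw":255},
  {"xyz":[0.8,0,0.5],"turn":0,"jaw":255},
])

```text
clock: 24.3
position: [0.5124, -0.0055, 0.1796]
ee_rot: [-3.124, -0.312, 0.045]
force: [0.2, 0.2, -1.6]
width: 0.184
```

Emit:
arm_command([
  {"xyz":[0,0,0],"turn":0,"jaw":100},
  {"xyz":[0,0,0],"turn":0,"jaw":60},
  {"xyz":[0,0,0],"turn":0,"jaw":60},
  {"xyz":[0,0,0],"turn":0,"jaw":60},
  {"xyz":[0,0,0],"turn":0,"jaw":60},
])

```text
clock: 24.72
position: [0.5124, -0.0055, 0.1797]
ee_rot: [-3.124, -0.312, 0.045]
force: [0.2, -0.2, -0.1]
width: 0.504
```

```bash
python3 - <<'E'
from h import *
s=observe();print(s['width']*92,s['force'],s['position'])
d=snap('side'); f=cv2.cvtColor(d['frame'],cv2.COLOR_RGB2BGR)
cv2.imwrite('pics/side15.png',cv2.resize(f[140:215,196:296],(800,600),interpolation=cv2.INTER_CUBIC))
E
```

```text
46.34381330195302 [ 0.21802619 -0.24402808 -0.13279811] [ 0.51242654 -0.00551255  0.17966088]
```

View pics/side15.png

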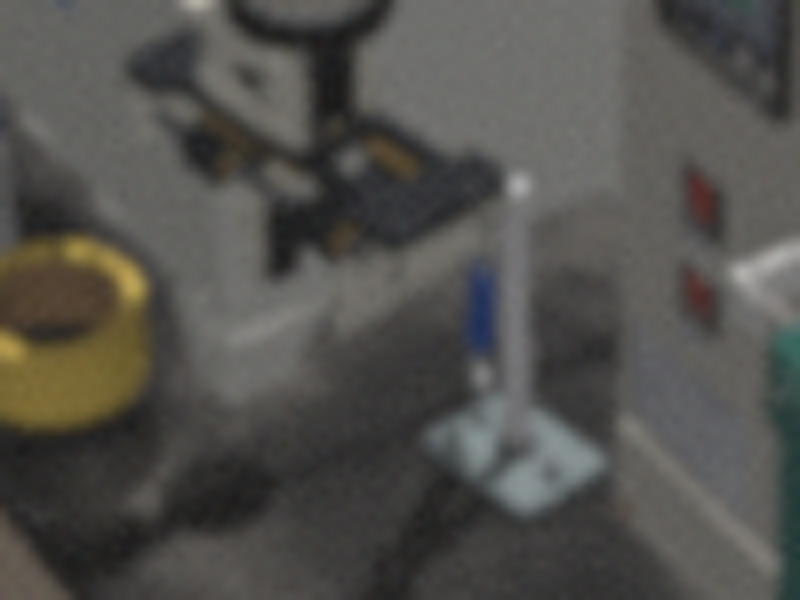

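Emit:
arm_command([
  {"xyz":[-1,0,-1],"turn":0,"jaw":60},
  {"xyz":[-3,0,-2.5],"turn":0,"jaw":60},
  {"xyz":[-6,0,-3],"turn":0,"jaw":60},
  {"xyz":[-7,3,-3],"turn":5,"jaw":100},
  {"xyz":[-7,6,-3],"turn":11,"jaw":200},
])

```text
clock: 25.18
position: [0.4545, -0.078, 0.2122]
ee_rot: [3.141, 0.011, -0.045]
force: [1.3, -0.7, -0.3]
width: 0.664
```

```bash
python3 - <<'E'
from h import *
np.set_printoptions(suppress=True)
s=observe();print(s['width']*92,s['force'],delta([.45,-.40,.15],-90))
d=snap('side'); f=cv2.cvtColor(d['frame'],cv2.COLOR_RGB2BGR)
cv2.imwrite('pics/side16.png',cv2.resize(f[140:215,196:296],(800,600),interpolation=cv2.INTER_CUBIC))
for n,p in dict(red=(314.5,285.4),yellow=(304.2,292),white=(305.5,277.4)).items(): print(n,onz(d,*p,.044)+[.0055,.0015,0])
E
```

```text
61.10277608617383 [ 1.32068454 -0.70514535 -0.32699393] (array([-0.49, 32.2 ,  6.25]), np.float64(0.3919127760213712), np.float64(-89.6), array([ 0.4545, -0.078 ,  0.2122]), array([-0.0285, -0.0005, -0.9996]))
red [ 0.52983624 -0.49008026  0.044     ]
yellow [ 0.48555632 -0.4931719   0.044     ]
white [ 0.52476514 -0.44763872  0.044     ]
```

View pics/side16.png

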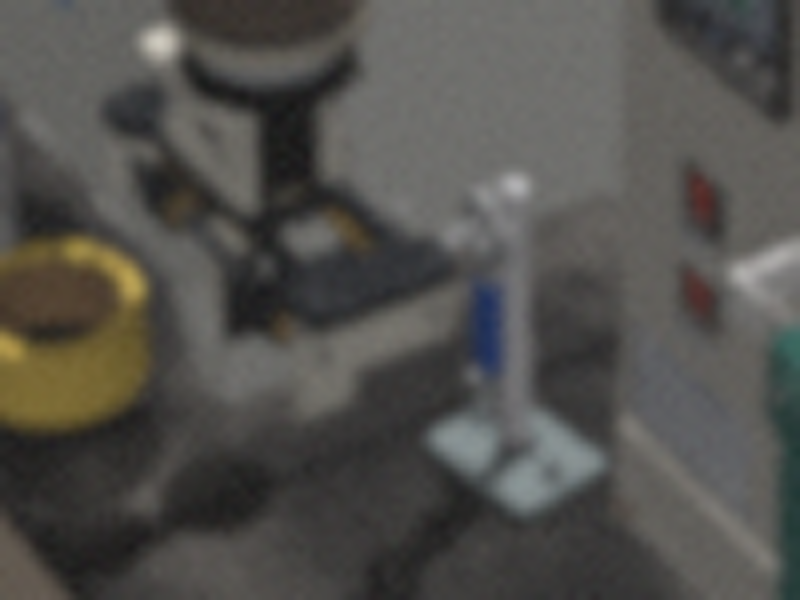

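Emit:
arm_command([
  {"xyz":[-0.5,4,2],"turn":0,"jaw":255},
  {"xyz":[-0.5,8,3],"turn":0,"jaw":255},
  {"xyz":[-0.5,12,4],"turn":0,"jaw":255},
  {"xyz":[-0.5,16,5],"turn":0,"jaw":255},
  {"xyz":[-0.5,20,6],"turn":0,"jaw":255},
], force=20)

```text
clock: 25.65
position: [0.4479, -0.2799, 0.1547]
ee_rot: [3.137, -0.015, -0.041]
force: [1.2, 0.4, -0.4]
width: 0.265
```

```bash
python3 - <<'E'
from h import *
np.set_printoptions(suppress=True)
s=observe();print(s['width']*92,s['force'],delta([.5252,-.4472,.09],-90))
E
```

```text
24.383751126317172 [ 1.23297753  0.37915067 -0.37913643] (array([ 8.05, 16.63,  6.33]), np.float64(-0.5264164387128858), np.float64(-90.5), array([ 0.4479, -0.2799,  0.1547]), array([-0.0263, -0.0041, -0.9996]))
```

Emit:
arm_command([
  {"xyz":[1,4,1],"turn":0,"jaw":255},
  {"xyz":[2.5,8,2.5],"turn":0,"jaw":255},
  {"xyz":[4.5,11.5,4],"turn":0,"jaw":255},
  {"xyz":[6.5,14.5,5.5],"turn":0,"jaw":255},
  {"xyz":[8,16.6,6.3],"turn":0,"jaw":255},
])

```text
clock: 26.07
position: [0.5246, -0.4498, 0.0884]
ee_rot: [3.137, -0.017, -0.043]
force: [0.0, 0.8, -0.1]
width: 0.005
```

Emit:
arm_command([
  {"xyz":[0,0,0],"turn":0,"jaw":255},
  {"xyz":[0,0,0],"turn":0,"jaw":255},
  {"xyz":[0,0,0],"turn":0,"jaw":255},
])

```text
clock: 26.32
position: [0.5243, -0.4491, 0.088]
ee_rot: [3.138, -0.017, -0.044]
force: [1.0, 0.5, 0.8]
width: 0.003
```

```bash
python3 - <<'E'
from h import *
np.set_printoptions(suppress=True)
s=observe();print(s['width']*92,s['force'],delta([.5252,-.4472,.052],-90))
for n in ('top','side'):
    d=snap(n); f=cv2.cvtColor(d['frame'],cv2.COLOR_RGB2BGR)
    u,v=proj(d,[.5057,-.471,.05]).astype(int)
    cv2.imwrite('pics/%s17.png'%n,cv2.resize(f[v-38:v+37,u-50:u+50],(800,600),interpolation=cv2.INTER_CUBIC))
E
```

```text
0.27370775266979797 [1.01800871 0.54257144 0.78527956] (array([ 0.19, -0.2 ,  3.59]), np.float64(-0.6044683229620489), np.float64(-90.6), array([ 0.5243, -0.4491,  0.088 ]), array([-0.0282, -0.0033, -0.9996]))
```

View pics/side17.png

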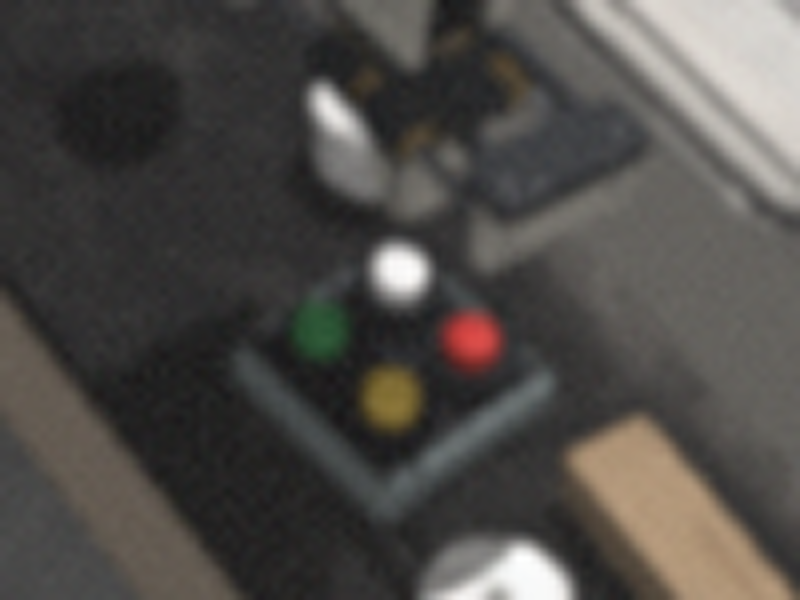

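Emit:
arm_command([
  {"xyz":[0.15,-0.2,1.5],"turn":0,"jaw":255},
  {"xyz":[0.19,-0.2,3],"turn":0,"jaw":255},
  {"xyz":[0.19,-0.2,3.7],"turn":0,"jaw":255},
  {"xyz":[0.19,-0.2,3.7],"turn":0,"jaw":255},
  {"xyz":[0.19,-0.2,3.7],"turn":0,"jaw":255},
])

```text
clock: 26.83
position: [0.5256, -0.4463, 0.0527]
ee_rot: [3.137, -0.014, -0.042]
force: [-0.0, -0.2, 0.4]
width: 0.004
```

Emit:
arm_command([
  {"xyz":[0.05,0,0.5],"turn":0,"jaw":255},
  {"xyz":[0.05,0,0.9],"turn":0,"jaw":255},
  {"xyz":[0.05,0,1.2],"turn":0,"jaw":255},
  {"xyz":[0.05,0,1.35],"turn":0,"jaw":255},
  {"xyz":[0.05,0,1.4],"turn":0,"jaw":255},
])

```text
clock: 27.25
position: [0.5265, -0.4466, 0.039]
ee_rot: [3.137, -0.014, -0.04]
force: [1.9, 0.1, 4.9]
width: 0.006
```

Emit:
arm_command([
  {"xyz":[0,0,0.25],"turn":0,"jaw":255},
  {"xyz":[0,0,0.35],"turn":0,"jaw":255},
  {"xyz":[0,0,0.35],"turn":0,"jaw":255},
])

```text
clock: 27.5
position: [0.5266, -0.4467, 0.0381]
ee_rot: [3.136, -0.015, -0.038]
force: [-3.7, 5.4, 21.0]
width: 0.006
```

```bash
python3 - <<'E'
from h import *
np.set_printoptions(suppress=True)
s=observe();print(s['force'],delta([.4858,-.4948,.06],-90))
d=snap('side'); f=cv2.cvtColor(d['frame'],cv2.COLOR_RGB2BGR)
u,v=proj(d,[.5057,-.471,.05]).astype(int)
cv2.imwrite('pics/side18.png',cv2.resize(f[v-38:v+37,u-50:u+50],(800,600),interpolation=cv2.INTER_CUBIC))
E
```

```text
[-3.71379369  5.36277998 21.01952958] (array([-4.09,  4.86, -2.07]), np.float64(-0.5274069104495567), np.float64(-90.5), array([ 0.5266, -0.4467,  0.0381]), array([-0.0245, -0.0048, -0.9997]))
```

View pics/side18.png

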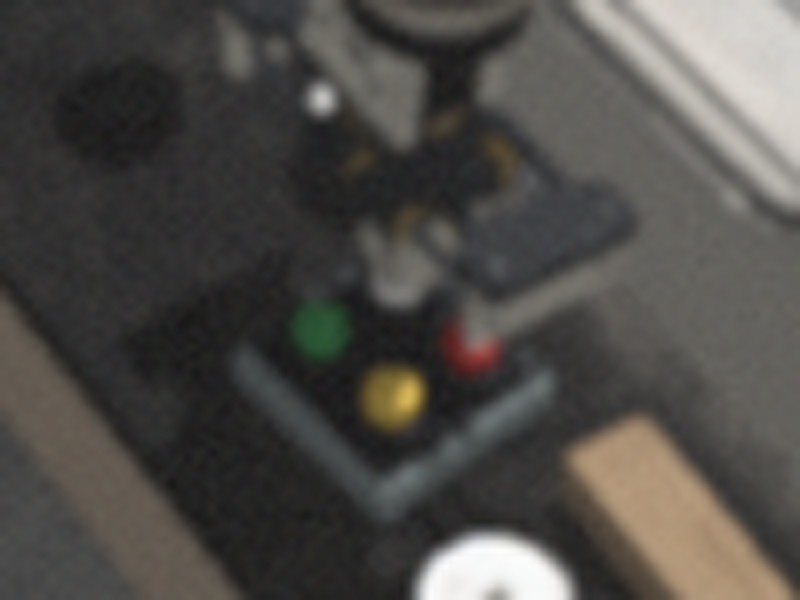

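Emit:
arm_command([
  {"xyz":[0,0,-1.5],"turn":0,"jaw":255},
  {"xyz":[0,0,-3],"turn":0,"jaw":255},
  {"xyz":[-2,2.4,-3],"turn":0,"jaw":255},
  {"xyz":[-4.05,4.85,-3],"turn":0,"jaw":255},
  {"xyz":[-4.05,4.85,-2.5],"turn":0,"jaw":255},
])

```text
clock: 27.97
position: [0.4798, -0.5022, 0.0656]
ee_rot: [3.13, -0.027, -0.043]
force: [-1.7, -2.1, 0.6]
width: -0.0
```

Emit:
arm_command([
  {"xyz":[0,0,0],"turn":0,"jaw":255},
  {"xyz":[0,0,0],"turn":0,"jaw":255},
])

```text
clock: 28.13
position: [0.4776, -0.5035, 0.0653]
ee_rot: [3.13, -0.031, -0.046]
force: [-0.0, -0.5, 0.5]
width: 0.003
```

```bash
python3 - <<'E'
from h import *
np.set_printoptions(suppress=True)
s=observe();print(s['force'],delta([.4858,-.4948,.05],-90))
E
```

```text
[-0.03982126 -0.45200007  0.53117067] (array([ 0.84, -0.9 ,  1.49]), np.float64(-1.134750863754462), np.float64(-91.1), array([ 0.4776, -0.5035,  0.0653]), array([-0.0297, -0.0106, -0.9995]))
```

Emit:
arm_command([
  {"xyz":[0.84,-0.9,0.3],"turn":-1,"jaw":255},
  {"xyz":[0.84,-0.9,0.8],"turn":-1,"jaw":255},
  {"xyz":[0.84,-0.9,1.2],"turn":-1,"jaw":255},
  {"xyz":[0.84,-0.9,1.2],"turn":-1,"jaw":255},
  {"xyz":[0.84,-0.9,1.2],"turn":-1,"jaw":255},
])

```text
clock: 28.55
position: [0.486, -0.4941, 0.0523]
ee_rot: [3.131, -0.002, -0.048]
force: [-0.1, -0.2, -0.0]
width: 0.005
```

Emit:
arm_command([
  {"xyz":[0,0,0],"turn":0,"jaw":255},
])

```text
clock: 28.63
position: [0.4861, -0.4942, 0.0524]
ee_rot: [3.131, -0.002, -0.048]
force: [-0.9, -0.2, -0.6]
width: 0.007
```

```bash
python3 - <<'E'
from h import *
np.set_printoptions(suppress=True)
s=observe();print(s['force'],delta([.4858,-.4948,.037],-90))
E
```

```text
[-0.89265104 -0.20918334 -0.64672122] (array([0.02, 0.05, 1.54]), np.float64(-0.07815906159390806), np.float64(-90.1), array([ 0.4861, -0.4942,  0.0524]), array([-0.0305, -0.0103, -0.9995]))
```

Emit:
arm_command([
  {"xyz":[0.02,0.03,0.6],"turn":0,"jaw":255},
  {"xyz":[0.02,0.03,1.1],"turn":0,"jaw":255},
  {"xyz":[0.02,0.03,1.4],"turn":0,"jaw":255},
  {"xyz":[0.02,0.03,1.6],"turn":0,"jaw":255},
  {"xyz":[0.02,0.03,1.65],"turn":0,"jaw":255},
])

```text
clock: 29.05
position: [0.4866, -0.4951, 0.038]
ee_rot: [3.13, -0.002, -0.045]
force: [-4.0, 4.4, 21.7]
width: 0.001
```

Emit:
arm_command([
  {"xyz":[0,0,0.15],"turn":0,"jaw":255},
  {"xyz":[0,0,0.2],"turn":0,"jaw":255},
])

```text
clock: 29.22
position: [0.4867, -0.4952, 0.038]
ee_rot: [3.13, -0.003, -0.044]
force: [-5.7, 7.7, 24.1]
width: 0.006
```

Emit:
arm_command([
  {"xyz":[0,0,-1],"turn":0,"jaw":255},
  {"xyz":[0,0,-2],"turn":0,"jaw":255},
  {"xyz":[0,0,-2.5],"turn":0,"jaw":255},
  {"xyz":[-0.2,-1.5,-2.7],"turn":0,"jaw":255},
  {"xyz":[-0.4,-3,-2.7],"turn":0,"jaw":255},
])

```text
clock: 29.63
position: [0.4832, -0.4657, 0.0653]
ee_rot: [3.129, -0.005, -0.043]
force: [-0.5, 0.4, 0.2]
width: 0.003
```

Emit:
arm_command([
  {"xyz":[0,0,0],"turn":0,"jaw":255},
  {"xyz":[0,0,0],"turn":0,"jaw":255},
])

```text
clock: 29.8
position: [0.4833, -0.4651, 0.0653]
ee_rot: [3.129, -0.004, -0.043]
force: [0.3, -1.0, 0.4]
width: 0.001
```

```bash
python3 - <<'E'
from h import *
np.set_printoptions(suppress=True)
s=observe();print(s['force'],delta([.4813,-.4518,.053],-90))
E
```

```text
[ 0.26973454 -0.95510753  0.39882855] (array([-0.17, -1.35,  1.22]), np.float64(-0.13051939198841467), np.float64(-90.1), array([ 0.4833, -0.4651,  0.0653]), array([-0.0274, -0.0123, -0.9995]))
```

Emit:
arm_command([
  {"xyz":[-0.1,-0.7,0.2],"turn":0,"jaw":255},
  {"xyz":[-0.17,-1.35,0.5],"turn":0,"jaw":255},
  {"xyz":[-0.17,-1.35,1],"turn":0,"jaw":255},
  {"xyz":[-0.17,-1.35,1.2],"turn":0,"jaw":255},
  {"xyz":[-0.17,-1.35,1.2],"turn":0,"jaw":255},
])

```text
clock: 30.22
position: [0.4808, -0.4516, 0.0522]
ee_rot: [3.13, -0.004, -0.045]
force: [0.5, -0.0, -0.4]
width: 0.008
```

```bash
python3 - <<'E'
from h import *
np.set_printoptions(suppress=True)
s=observe();print(s['force'],delta([.4813,-.4518,.037],-90))
E
```

```text
[ 0.46443236 -0.03665034 -0.35225255] (array([0.09, 0.  , 1.52]), np.float64(-0.13198802255675446), np.float64(-90.1), array([ 0.4808, -0.4516,  0.0522]), array([-0.0287, -0.0116, -0.9995]))
```

Emit:
arm_command([
  {"xyz":[0.05,0,0.6],"turn":0,"jaw":255},
  {"xyz":[0.05,0,1.1],"turn":0,"jaw":255},
  {"xyz":[0.05,0,1.4],"turn":0,"jaw":255},
  {"xyz":[0.05,0,1.6],"turn":0,"jaw":255},
  {"xyz":[0.05,0,1.65],"turn":0,"jaw":255},
])

```text
clock: 30.63
position: [0.4815, -0.4525, 0.038]
ee_rot: [3.129, -0.004, -0.042]
force: [-5.1, 4.8, 25.3]
width: 0.005
```

Emit:
arm_command([
  {"xyz":[0,0,0.15],"turn":0,"jaw":255},
  {"xyz":[0,0,0.2],"turn":0,"jaw":255},
])

```text
clock: 30.8
position: [0.4815, -0.4526, 0.0379]
ee_rot: [3.129, -0.005, -0.041]
force: [-6.3, 7.1, 28.1]
width: 0.003
```

Emit:
arm_command([
  {"xyz":[0,0,-1.5],"turn":0,"jaw":255},
  {"xyz":[0,0,-4],"turn":0,"jaw":255},
  {"xyz":[0,0,-8],"turn":0,"jaw":255},
  {"xyz":[-3,0,-11],"turn":0,"jaw":255},
  {"xyz":[-6,3,-13],"turn":0,"jaw":255},
])

```text
clock: 31.22
position: [0.4321, -0.4726, 0.1699]
ee_rot: [3.13, 0.007, -0.035]
force: [2.0, -0.5, -0.5]
width: 0.004
```

Emit:
arm_command([
  {"xyz":[-4,2,0],"turn":0,"jaw":255},
  {"xyz":[-8,4,0],"turn":0,"jaw":255},
  {"xyz":[-10,6,0],"turn":0,"jaw":255},
  {"xyz":[-10,6,0],"turn":0,"jaw":255},
  {"xyz":[-10,6,0],"turn":0,"jaw":255},
])

```text
clock: 31.63
position: [0.3297, -0.5347, 0.1727]
ee_rot: [3.13, -0.0, -0.037]
force: [1.5, 0.7, -0.5]
width: 0.006
```

```bash
python3 - <<'E'
from h import *
np.set_printoptions(suppress=True)
for n in('top','side'):
    d=snap(n); f=cv2.cvtColor(d['frame'],cv2.COLOR_RGB2BGR)
    c=f[155:245,160:420] if n=='top' else f[145:325,180:370]
    cv2.imwrite('pics/%s20.png'%n,cv2.resize(c,(780,270) if n=='top' else (633,600),interpolation=cv2.INTER_CUBIC))
    P=cloud(d)
    for k,v in rings(d,P).items(): print(n,k,*[(e[0],e[3]) for e in v])
    hsv=cv2.cvtColor(d['frame'],cv2.COLOR_RGB2HSV).astype(int)
    b=(abs(hsv[...,0]-110)<10)&(hsv[...,1]>100)&(P[...,0]>.5)&(P[...,0]<.65)&(abs(P[...,1])<.05)&(P[...,2]>.05)
    print('key',b.sum(),P[b].mean(0) if b.any() else None)
E
```

```text
top 60 ((281.07, 200.54, 28), 0.014)
top 50 ((277.12, 201.51, 41), 0.028) ((193.84, 217.22, 37), 0.045) ((363.68, 217.84, 19), 0.04)
top 40 ((363.09, 207.09, 22), 0.042)
top 30 ((331.0, 194.59, 157), 0.036) ((277.69, 199.6, 35), 0.045) ((352.28, 207.59, 29), 0.043)
key 6 [0.61832802 0.0124825  0.11941588]
side 60
side 50
side 40 ((314.53, 285.5, 30), 0.039)
side 30 ((302.84, 255.98, 173), 0.037) ((305.63, 277.37, 30), 0.04)
key 0 None
```

View pics/side20.png

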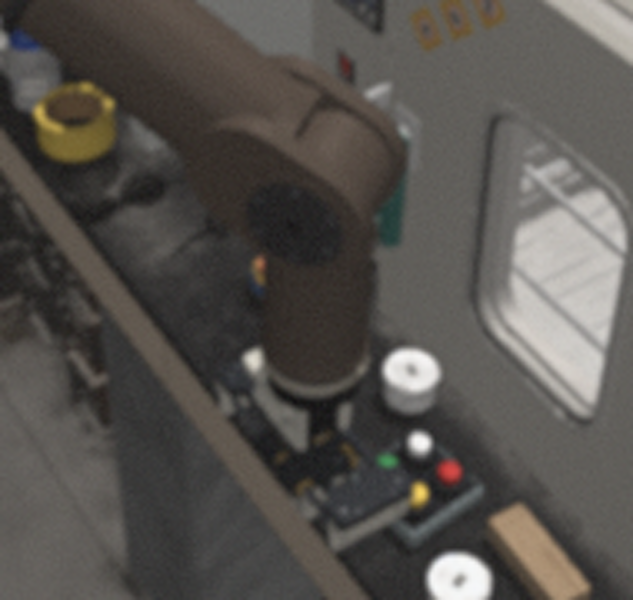

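View pics/top20.png

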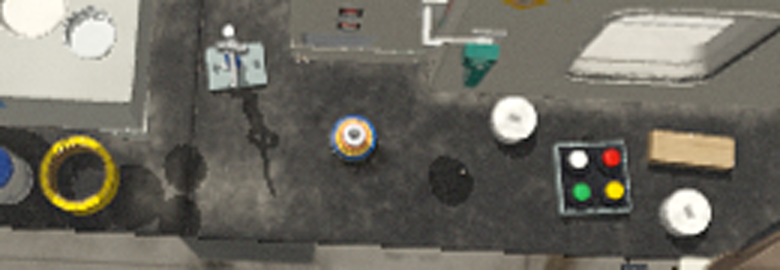

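```bash
python3 - <<'E'
from h import *
np.set_printoptions(suppress=True)
d=snap('top'); f=cv2.cvtColor(d['frame'],cv2.COLOR_RGB2BGR)
cv2.imwrite('pics/top21.png',cv2.resize(f[157:192,218:258],(640,560),interpolation=cv2.INTER_CUBIC))
for x in(-.05,-.03,-.02): 
    for z in (.14,.09,.06): print(x,z,(proj(d,[.64+x*.99,.0167+x*.155,z])-[218,157])*16)
P=cloud(d); b=(d['frame'][...,2].astype(int)-d['frame'][...,0]>40)
for v,u in np.argwhere(b[157:192,218:258])+[157,218]: print(u,v,P[v,u].round(3),d['frame'][v,u])
E
```

```text
-0.05 0.14 [318.19759861 377.63641592]
-0.05 0.09 [328.85680962 426.10506349]
-0.05 0.06 [334.92883319 453.71507429]
-0.03 0.14 [310.14963529 296.44078926]
-0.03 0.09 [321.03703732 347.38102061]
-0.03 0.06 [327.23998083 376.40330801]
-0.02 0.14 [306.14345523 256.02166114]
-0.02 0.09 [317.1438869  308.18664176]
-0.02 0.06 [323.41169599 337.90892579]
235 173 [0.62  0.022 0.141] [ 73  96 136]
235 174 [0.618 0.022 0.131] [ 74 109 146]
239 174 [0.62  0.007 0.129] [ 61  91 138]
239 175 [0.618 0.007 0.12 ] [33 52 93]
239 176 [0.618 0.008 0.104] [32 56 95]
239 177 [0.619 0.009 0.082] [55 67 96]
```

View pics/top21.png

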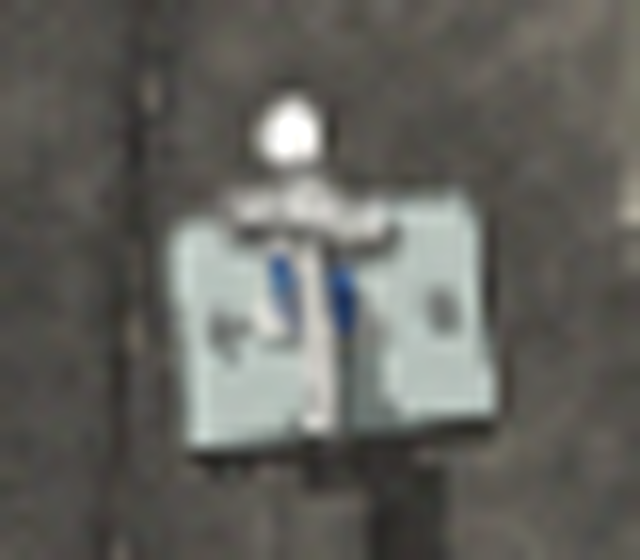

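```bash
python3 - <<'E'
from cell import sign_off
print(sign_off())
E
```

```text
the job is handed in; nothing more can be done
None
```

I did all three parts in the order asked and handed the job in at about 32 s of robot time.

- **Rings:** all four were there. They are threaded on the spindle as blue 60, brass 50, copper 40, aluminium 30. The last pictures show a concentric stack, and the ring tops read about 17, 27, 36 and 45 mm, each within 1–3 mm of the expected height.
- **Key:** my first grasp closed just above the grip and caught nothing; the key did not move, and the second grasp held it. Before letting go I pulled the key gently outward and felt the eye catch on the hook. It hangs vertically by its eye, but it slid along the bar and sits about 20 mm from the post axis instead of at the 50 mm seat. I left it there.
- **Buttons:** I pressed white, yellow and green to their hard stops, one at a time in that order. The tip went down to 38 mm with 21–28 N on the wrist, and I never pressed red.

In the last views I saw no bystander moved and nothing off the bench. No ring was knocked aside in any picture I took, and I saw no sign of the grip slackening. The two cameras disagreed by about 5 mm in x throughout, so I worked from the top camera. The tool tilted by up to about 2.5 degrees during the job, with no visible effect.

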